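# Clamp a brass hex coupling square in the cam-lever vise

## Task

Swing the vise's cam lever open, then stand the brass hex coupling upright on the vise bed, midway along the jaws and turned so that two opposite flats sit square to them before the jaws touch it. Then swing the lever back until the moving jaw holds the coupling firmly, and let go; do not shift anything else that stands on the bench.

Things in the scene. Friction and masses are not known exactly. Their poses are not given: they have to be found in the camera images.
- coupling: Brass hex pipe coupling, a hollow hex sleeve standing on end: 46 mm across flats (53 mm across corners), 90 mm tall, 30 mm round bore, 0.6 to 0.9 kg. Origin at the centre of its lower end, z up its axis. Flats face along its x axis and 60 and 120 degrees from x, both ways; corners point along y and 60 degrees either side. Any yaw.
- vise: Blue cast machine vise bolted to the bench; place and yaw vary. Origin at its underside, midway along the jaws; x along the jaws, y across them, z up. The flat bed is 30 mm up; the jaws are 104 mm long in x, tops 70 mm up. Fixed jaw's face at y = -23 mm; moving jaw's face at y = +27.5 mm with the lever open (50.5 mm apart). The base spans x +-77 mm, y -96 to +140 mm.
- bed_mid (a point): Point on the vise's bed, midway along and midway between the fully open jaws (vise x = 0, y = +2 mm, 30 mm above the bench). Behind the moving jaw, from y = 62 mm on, come cam, pivot and lever; apart from the handle nothing of the vise is higher than 96 mm above the bench.
- vise_jaw: The moving jaw: blue block with a steel face plate, 104 x 35 mm, 40 mm high above the bed. Origin at bench height below the middle of its face. The cam drives it towards the fixed jaw (-y of the vise), 6 mm per rad of lever, and draws it back as the lever opens. It moves only with the lever.
- cam_lever (a joint): Angle of the cam lever about its vertical pivot; grows anticlockwise seen from above and closes the jaws. 0: fully open stop; 1.7: closed stop. At 0 the arm points along the vise's +y turned 20 degrees towards -x. Starts closed, 1.25 to 1.55 (jaws nearer together than the coupling is wide). With the coupling in, the jaws bear on it at about 0.75.
- lever_knob (a point): On the lever's upright black round handle, 115 mm from the pivot: a point on its axis at the height to grip, 115 mm above the bench. The handle is 22 mm in diameter, from 82 mm (top of the arm) to 137 mm above the bench, and does not spin on the lever. Lever friction takes about 2.6 N here and holds the lever where it is left, clamped too; 8 N clamps firmly.
- lever_pivot (a point): Point on the lever's pivot axis (vise x = 0, y = 78.5 mm) at the same height as lever_knob; nothing stands at that height (pivot bolt top 96 mm above the bench).
- big_nut: Bystander: bright steel hex nut lying flat, 55 mm across flats, 29 mm high. Origin at the centre of its underside.
- jar: Bystander: amber glass jar with a black lid, 56 mm in diameter, 75 mm high. Origin at the centre of its underside.
- spray_can: Bystander: spray can with a red cap, 66 mm in diameter, 180 mm high. Origin at the centre of its underside.
- wrench: Bystander: steel double-ended ring spanner, 220 mm long, lying flat along its x axis. Origin at the centre of its underside.
- carton: Bystander: small cardboard carton, 60 x 90 x 75 mm high. Origin at the centre of its underside.
- dish: Bystander: shallow steel parts dish, 150 x 100 x 26 mm high, with nuts and a bolt in it. Origin at the centre of its underside.
- brush_pot: Bystander: white plastic pot with brushes, 72 mm in diameter, about 170 mm high with the brushes. Origin at the centre of its underside.
- gauge_stand: Bystander: dial gauge on a magnetic stand, 220 mm high, its arm reaching 125 mm along its -x. Origin at the centre of the underside of its base block.
Mind the look-alikes: they are no part of the job. What is shaped like the coupling but pink or red is not meant.

How it is judged:
On the way:
1. the coupling stands upright on the vise bed, midway along the jaws, flats square to them, with the moving jaw not yet pressing on it (z of coupling in the frame of vise between 0.027 and 0.0325 m and x of coupling in the frame of vise between -0.025 and 0.025 m and y of coupling in the frame of vise between -0.004 and 0.008 m and angle between coupling's own z axis and vertical below 0.06 rad and contact force between vise_jaw and coupling below 5 N and (angle between the x axis of coupling and the y axis of vise, either way round below 0.1 rad or angle between the x axis of coupling and the y axis of vise, either way round between 0.947 and 1.147 rad)), for 0.2 s.
At the end, for the whole second after the job is handed in: Coupling at rest, upright within 0.05 rad, on the bed within 2.5 mm, within 25 mm of mid jaw, its axis within 3 mm of 23 mm from the fixed jaw's face, flats square to the jaws within 0.06 rad, moving jaw pressing it with over 12 N, lever let go (z of coupling in the frame of vise between 0.027 and 0.0325 m and x of coupling in the frame of vise between -0.025 and 0.025 m and y of coupling in the frame of vise between -0.003 and 0.003 m and angle between coupling's own z axis and vertical below 0.05 rad and contact force between vise_jaw and coupling above 12 N and linear speed of coupling below 0.01 m/s and (angle between the x axis of coupling and the y axis of vise, either way round below 0.06 rad or angle between the x axis of coupling and the y axis of vise, either way round between 0.987 and 1.107 rad)); the robot touches nothing.
It fails at once if another thing on the bench is shifted by more than 20 mm (distance of any of big_nut, jar, spray_can, wrench, carton, dish, brush_pot, gauge_stand from where it was at the start of the episode above 0.02 m).
It also fails if it takes over 70 s, if anything falls off the work surface, if the arm or the gripper's body presses on something with over 40 N, if the wrist force passes 120 N, or if a joint passes its speed limit or range.

## Robot

A 6-joint arm with a two-finger parallel gripper is mounted at the origin on the work surface. World frame = base frame: x ahead of the robot, y to its left, z up, the work surface at z = 0. Lengths are in m, angles in rad, forces in N, time in s.
With the tool pointing down it reaches from about 0.25 to 0.725 m from the base axis. Payload 4 kg.
Tool frame: the origin (TCP) lies at the very end of the fingers, on their centre line; the grasp point (between the pads) lies 19 mm behind it; z points along the fingers, y is the direction in which the jaws open and shut (so a half turn about z gives the same grasp; the last joint's range is limited). The gripper opens to 85 mm and grips with 20 to 120 N. Pads are 22 mm wide; open, the fingers measure 114 mm over their backs; the gripper's body (76 mm by 85 mm) begins 54 mm behind the grasp point. The pads swing forward as they close: fully open they stand 13 mm farther back than shut.
Start: joints at [1.242, 0.241, 0.005, 1.335, 0, 1.571], TCP at [0.161, 0.473, 0.231] pointing down, gripper open.
Joint ranges: [-2.72, 2.72], [-1.05, 1.87], [-1.09, 1.28], [-1.99, 2.15], [-1.42, 1.44], [-3.14, 3.14]. Speed limits (rad/s): [2.79, 2.79, 3.14, 3.14, 3.14, 3.14].

## Interface

Orientations are given as a unit quaternion [x, y, z, w].
In Python, from workcell import bot gives the robot as it stands.
- The arm moves only by the shell command python3 -m crank 'ROWS'. ROWS is JSON, a list that holds one entry, the list of rows, each a list of 5 numbers: the shift along the tool's x, y, z in mm, then the turn about the tool's z in degrees, then the closure in counts, from 0 (fully open) to 255 (shut). In form: [[[tx, ty, tz, turn, grip], ...]]. A call has 1 to 12 rows; each row shifts and turns the pose as measured when the row begins, along the tool's axes as they then stand; what a row does not reach is not made up. A row lasts 1/8 s, in which the tool goes at most 62.5 mm and 10.7 degrees, less where a joint would pass 70% of its speed; a pose out of reach is approached as far as the arm can. A call is refused whole if a number of a shift passes 62.5 or a number of a turn 10.7, either way. A call with a gripper value outside its range is refused whole. The fingers move at their own pace and stop on an object; the grip force is fixed at half the most. Time passes only in rows, so rows that do not move let the fingers close. It gives the time, the measured TCP pose, the force and the opening at its end, in the units of the state.
- bot.get_obs(): the state, without advancing time (a new reading comes with each control period).
- bot.camera(name): name is "scene" or "top" or "wrist"; returns a dict with "img" (400x640x3 uint8, blue, green, red), "depth" (400x640 float32, m along the optical axis (not along the pixel's ray), 0 where there is no reading), "fx", "fy", "cx", "cy" (pixels), "D" ([k1, k2, p1, p2, k3] as OpenCV has them; the pictures are not rectified), "R" (3x3) and "t" (3): a world point X has camera coordinates R X + t; the wrist camera has in their place "T_tool_cam" (4x4, takes a point from camera to tool coordinates, whose origin is the TCP and whose axes are the flange's). Camera axes: x right, y down, z forward; pixel columns grow to the right and rows downward; lengths in m; the calibration is good to about 2 mm. A picture is of the moment at which its call begins: read the wrist's pose just before it.
- bot.job_done(): hands the job in, once; it reports no verdict.
The state is a dict: "clock": time; "joint_pos": joint angles; "joint_vel": joint speeds; "tau": joint torques, N m; "eef_pos": TCP position; "tool_rot": TCP orientation; "ft_force": force on the tool from outside, world axes, zero at the start; "ft_torque": the same for the moment, N m; "grip_width": finger opening in m.
Only numpy, scipy, OpenCV 4.12 (cv2) and the standard library are available. Lean on these libraries where they do the work, as an engineer would, in place of code of your own. Each camera call takes 0.05 s, during which the arm holds its last target.

## Working session

There is one attempt and no reset: what is moved stays moved. The work goes in short steps, Python scripts to look and compute and a shell command to move; the robot and the scene stay as the last step left them, time stands still between calls to the robot, and variables do not carry over. Pictures are saved under pics/ and viewed, and the job is handed in when it is done.

```bash
mkdir -p pics; ls; python3 - <<'E'
from workcell import bot
import cv2,numpy as np
o=bot.get_obs();print(o)
for n in ["scene","top","wrist"]:
    c=bot.camera(n);cv2.imwrite(f"pics/{n}0.png",c["img"]);np.savez(f"{n}0.npz",**c)
    print(n,c["fx"],c["fy"],c["cx"],c["cy"],c["D"],c.get("R"),c.get("t"),c.get("T_tool_cam"))
E
```

```text
pics
{'clock': 0.0, 'joint_pos': array([ 1.24200461e+00,  2.41433188e-01,  3.72168885e-03,  1.33520910e+00,
       -3.48129646e-07,  1.57078171e+00]), 'joint_vel': array([-5.84299975e-04, -1.13958983e-03, -2.17801499e-04, -1.19552110e-03,
       -6.60605878e-04, -1.60704315e-05]), 'tau': array([-5.31764363e-05, -3.72320187e+01,  2.52407724e+01,  1.70220563e-02,
       -8.51071218e-05,  3.25420203e-06]), 'eef_pos': array([0.16124408, 0.47261313, 0.23040191]), 'tool_rot': array([ 1.63649065e-01,  9.86518046e-01, -1.04784301e-03, -1.73661282e-04]), 'ft_force': array([-1.10688955,  0.82371299, -0.08021652]), 'ft_torque': array([ 0.02764568,  0.02736594, -0.00308133]), 'grip_width': 0.0854517255029642}
scene 517.1784880416975 517.1784880416975 310.77419266801627 199.3825079273189 [-0.05934975  0.          0.          0.          0.        ] [[ 0.71626606  0.69775488 -0.0100528 ]
 [ 0.60141376 -0.62454735 -0.498239  ]
 [-0.35392714  0.35082579 -0.86698145]] [-0.39879293 -0.29112044  1.80452697] None
top 486.2794639665648 486.2794639665648 320.22248119271273 204.19728356291677 [0.04300974 0.         0.         0.         0.        ] [[ 0.01779644 -0.9998016   0.00894672]
 [-0.99446232 -0.01862694 -0.10342985]
 [ 0.10357598 -0.0070565  -0.99459651]] [-0.02595547  0.55285259  1.53686672] None
wrist 307.3583300375429 307.3583300375429 318.4631749085382 199.09410536967155 [-0.05181942  0.          0.          0.          0.        ] None None [[-1.85094230e-03 -9.65631986e-01 -2.59906603e-01  6.61553468e-02]
 [ 9.99997856e-01 -2.02874290e-03  4.15844404e-04  5.36852562e-04]
 [-9.28836334e-04 -2.59905276e-01  9.65633670e-01 -1.42045446e-01]
 [ 0.00000000e+00  0.00000000e+00  0.00000000e+00  1.00000000e+00]]
```

View pics/top0.png

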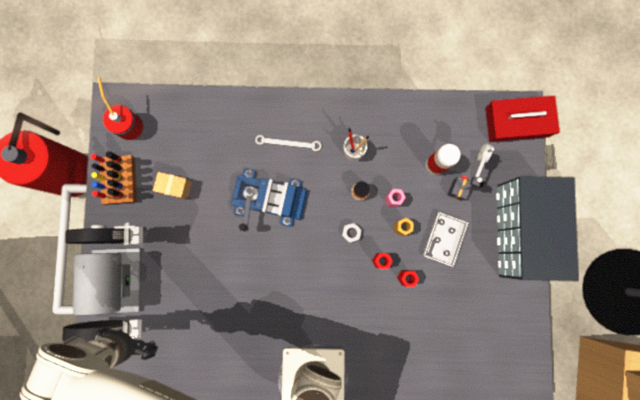

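View pics/scene0.png

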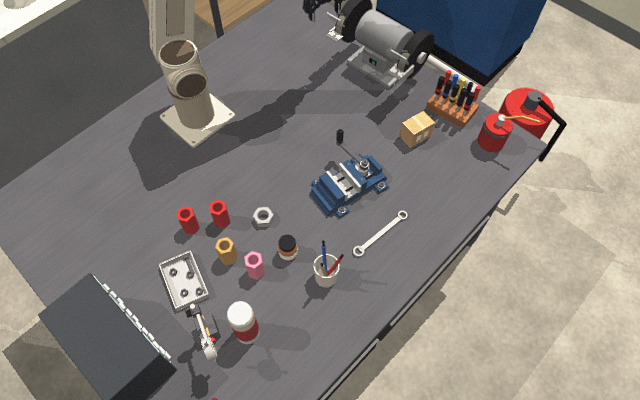

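View pics/wrist0.png

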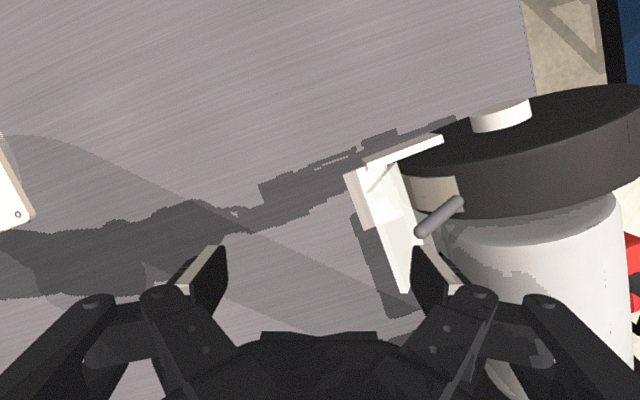

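```bash
cat > h.py <<'E'
import numpy as np,cv2
def load(n):
    d=np.load(n,allow_pickle=True); return {k:d[k] for k in d.files}
def K(c): return np.array([[c["fx"],0,c["cx"]],[0,c["fy"],c["cy"]],[0,0,1]],float)
def RT(c,o=None):
    # returns cam->world R,t
    if "R" in c and c["R"].dtype!=object: return c["R"].T, -c["R"].T@c["t"]
    from scipy.spatial.transform import Rotation as S
    Rt=S.from_quat(o["tool_rot"]).as_matrix(); T=c["T_tool_cam"]
    return Rt@T[:3,:3], Rt@T[:3,3]+o["eef_pos"]
def plane(c,px,z,o=None):
    R,t=RT(c,o)
    u=cv2.undistortPoints(np.array(px,float).reshape(-1,1,2),K(c),c["D"].astype(float))[:,0]
    d=np.c_[u,np.ones(len(u))]@R.T
    return t+d*((z-t[2])/d[:,2])[:,None]
def cloud(c,o=None):
    R,t=RT(c,o);h,w=c["depth"].shape
    g=np.stack(np.meshgrid(np.arange(w),np.arange(h)),-1).reshape(-1,1,2).astype(float)
    u=cv2.undistortPoints(g,K(c),c["D"].astype(float))[:,0]
    P=np.c_[u,np.ones(len(u))]*c["depth"].reshape(-1,1)
    return (P@R.T+t).reshape(h,w,3)
def proj(c,X,o=None):
    R,t=RT(c,o); p=(np.atleast_2d(X)-t)@R
    return cv2.projectPoints(p,np.zeros(3),np.zeros(3),K(c),c["D"].astype(float))[0][:,0]
E
python3 - <<'E'
from h import *
a=cv2.imread("pics/top0.png");
x=cv2.resize(a[150:290,330:480],None,fx=4,fy=4,interpolation=cv2.INTER_CUBIC)
cv2.imwrite("pics/crop_c.png",x)
x=cv2.resize(a[150:250,220:320],None,fx=6,fy=6,interpolation=cv2.INTER_CUBIC)
cv2.imwrite("pics/crop_v.png",x)
a=cv2.imread("pics/scene0.png")
cv2.imwrite("pics/crop_s.png",cv2.resize(a[110:300,150:400],None,fx=3,fy=3,interpolation=cv2.INTER_CUBIC))
E
```

```text
(no output)
```

View pics/crop_c.png

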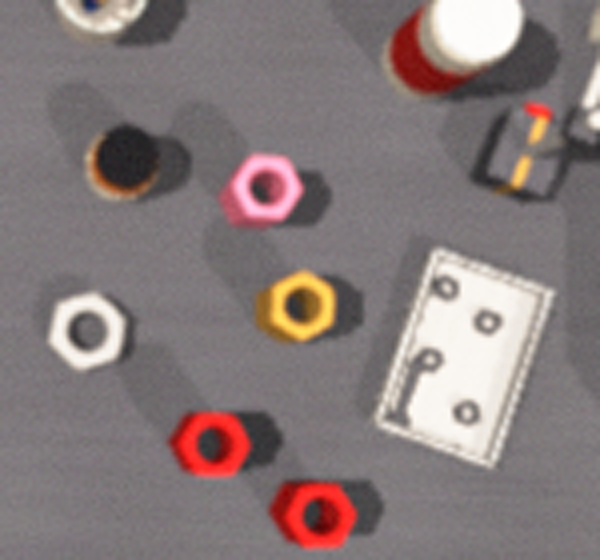

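View pics/crop_v.png

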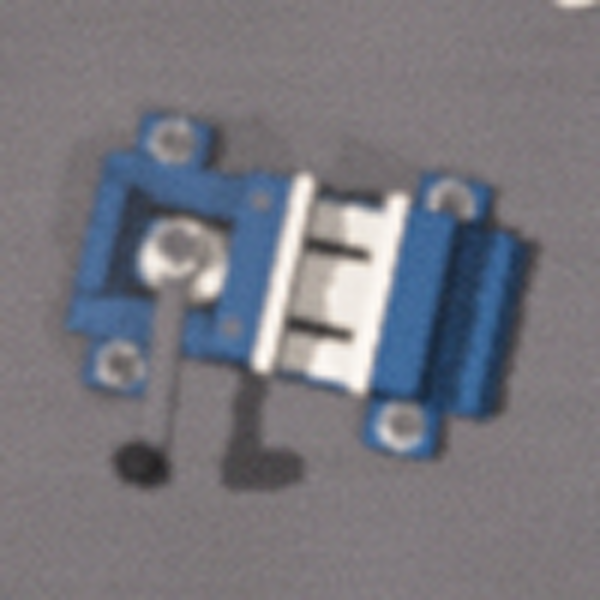

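View pics/crop_s.png

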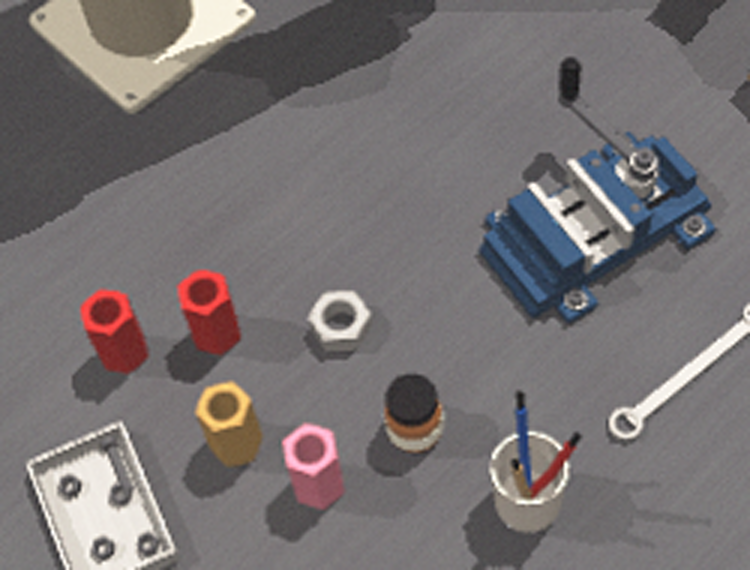

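The hex candidates in the top picture are brass (405,227), pink (397,197) and red (383,261) and (409,278). Only (405,227) is brass-coloured, and the enlarged crop shows it as a yellow-gold hollow hex standing on end, so that one is the coupling. The vise is at about (270,197), with its black knob at (243,227).

Next I take a coarse measurement.

```bash
python3 - <<'E'
from h import *
c=load("top0.npz");s=load("scene0.npz")
def big(m,box):
    mm=np.zeros_like(m);x0,y0,x1,y1=box;mm[y0:y1,x0:x1]=m[y0:y1,x0:x1]
    n,l,st,ce=cv2.connectedComponentsWithStats(mm);i=1+np.argmax(st[1:,4]);return (l==i).astype(np.uint8),ce[i],st[i]
hs=cv2.cvtColor(c["img"],cv2.COLOR_BGR2HSV)
P=cloud(c)
br=cv2.inRange(hs,(15,120,60),(35,255,255))
m,ce,st=big(br,(385,205,430,250));print(ce,st)
z=P[...,2]
sel=(m>0)
print("z top pct",np.percentile(z[sel],[5,50,90,99]))
t=sel&(z>0.08);print("brass rim mean",P[t].mean(0),t.sum())
# hull centre of the top face
cnt=max(cv2.findContours(t.astype(np.uint8),0,2)[0],key=cv2.contourArea)
W=plane(c,cnt[:,0],0.09);h=cv2.minAreaRect(W[:,:2].astype(np.float32)*1000);print("rim rect mm",h)
# vise plates
wh=cv2.inRange(hs,(0,0,180),(180,60,255))
for b in [(255,175,278,215),(276,178,292,218)]:
    m,ce,st=big(wh,b);q=np.argwhere((m>0)&(z>0.055))[:,::-1];w=plane(c,q,0.07)
    print("plate",st,w.mean(0),cv2.fitLine(w[:,:2].astype(np.float32),cv2.DIST_L2,0,.01,.01).ravel())
bl=cv2.inRange(hs,(0,0,0),(180,255,45))
m,ce,st=big(bl,(232,218,252,235));sel=m>0;print("knob px",ce,st,np.percentile(z[sel],[5,50,95]),plane(c,[ce],0.137))
hs2=cv2.cvtColor(s["img"],cv2.COLOR_BGR2HSV)
bl=cv2.inRange(hs2,(0,0,0),(180,255,45))
m,ce,st=big(bl,(330,122,350,146));Q=cloud(s);print("knob scene",ce,st,Q[m>0].mean(0))
print("pivot",plane(c,[[250,191.5]],0.096))
# heights map for objects
import sys
E
```

```text
[403.78823529 226.34901961] [394 218  20  17 255]
z top pct [0.00131919 0.08287016 0.09327623 0.09692414]
brass rim mean [ 0.48395552 -0.27808975  0.09027297] 129
rim rect mm ((484.3046875, -277.65478515625), (49.4176025390625, 43.09761428833008), 0.0365966260433197)
plate [262 179  10  33 110] [0.5732324  0.15307142 0.07      ] [ 0.9801274  -0.19836912  0.5732324   0.15307142]
plate [276 182  12  33 234] [0.56475256 0.10241347 0.07      ] [ 0.9806737  -0.1956507   0.5647526   0.10241348]
knob px [245.  227.4] [244 226   3   4   5] [0.1334781  0.13466424 0.14041929] [[0.46841742 0.20733435 0.137     ]]
knob scene [339.67241379 136.53448276] [337 130   6  13  58] [0.47616154 0.21350995 0.11589722]
pivot [[0.58152146 0.2017318  0.096     ]]
```

```bash
python3 -m crank '[[[-51,-19,-3,0,0],[-51,-19,-3,0,0],[-51,-19,-3,0,0],[-51,-19,-3,0,0],[-51,-19,-3,0,0],[-51,-19,-3,0,0],[-51,-19,-3,0,0],[-51,-19,-3,0,0],[-40,-15,0,0,0],[0,0,0,0,0]]]'
cat > snap.py <<'E'
import sys,pickle
from workcell import bot
import cv2
n=sys.argv[1]
o=bot.get_obs();c=bot.camera("wrist");cv2.imwrite(f"pics/{n}.png",c["img"]);pickle.dump((o,c),open(n+".pkl","wb"))
print(o["eef_pos"],o["tool_rot"],o["joint_pos"],o["clock"])
E
python3 snap.py w1
```

```text
clock: 1.4
eef_pos: [0.5424, 0.1618, 0.2513]
tool_rot: [0.161, 0.987, -0.002, -0.002]
ft_force: [0.4, 0.4, -0.7]
grip_width: 0.0856
[0.54236775 0.16176385 0.25129775] [ 0.16138038  0.9868883  -0.00219846 -0.00173632] [ 0.29115934  0.37142299  0.23791509  1.44233582 -0.00243231  0.61534519] 1.4
```

View pics/w1.png

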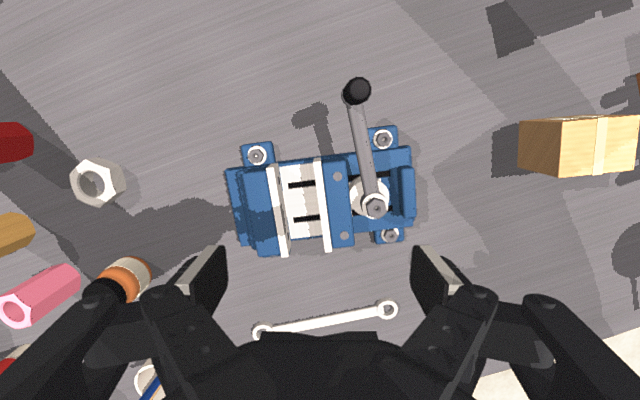

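The wrist picture shows the vise at (320,200), the knob top at (357,91), the pivot bolt at (375,206), and the jaw plates at columns of about 277 (fixed) and 323 (moving).

```bash
cat >> h.py <<'E'
def cc(m,box):
    mm=np.zeros_like(m);x0,y0,x1,y1=box;mm[y0:y1,x0:x1]=m[y0:y1,x0:x1]
    n,l,st,ce=cv2.connectedComponentsWithStats(mm);i=1+np.argmax(st[1:,4]);return (l==i),ce[i],st[i]
E
python3 - <<'E'
from h import *
import pickle
o,c=pickle.load(open("w1.pkl","rb"))
g=cv2.cvtColor(c["img"],cv2.COLOR_BGR2GRAY);hs=cv2.cvtColor(c["img"],cv2.COLOR_BGR2HSV)
P=cloud(c,o);z=P[...,2]
print("z samples: knob",z[91,357],"bolt",z[206,375],"plateF",z[200,277],"plateM",z[200,323],"bed",z[200,300],"bench",z[60,200])
x=cv2.resize(c["img"][60:270,215:425],None,fx=2.8,fy=2.8,interpolation=cv2.INTER_CUBIC);cv2.imwrite("pics/w1c.png",x)
dk=cv2.inRange(g,0,45);m,ce,st=cc(dk,(338,70,376,108))
(xc,yc),r=cv2.minEnclosingCircle(np.argwhere(m)[:,::-1].astype(np.float32));print("knob",ce,st,xc,yc,r, plane(c,[ce],0.137,o))
hz=(z>0.125)&(z<0.145);m,ce,st=cc(hz.astype(np.uint8),(338,70,376,108));print("knob by depth",P[m].mean(0),st)
hz=((z>0.06)&(z<0.08)).astype(np.uint8)
wh=cv2.inRange(hs,(0,0,190),(180,50,255))
for b in [(255,155,296,265),(305,150,340,258)]:
    m,ce,st=cc(wh&(hz*255),b);q=np.argwhere(m)[:,::-1].astype(np.float32)
    w=plane(c,q,0.07,o);r=cv2.minAreaRect((w[:,:2]*1000).astype(np.float32));print("plate",st,r,cv2.boxPoints(r).round(1).tolist())
print("pivot",plane(c,[[375.5,206]],0.096,o))
E
```

```text
z samples: knob 0.135197650157522 bolt 0.09644472195204967 plateF 0.06799613710469987 plateM 0.06950427708894302 bed 0.03137998605776071 bench -0.000707404155120106
knob [353.27067669  93.68421053] [343  77  28  28 266] 356.36956787109375 90.91304016113281 14.554821968078613 [[0.47138171 0.21511638 0.137     ]]
knob by depth [0.46973819 0.22022526 0.13376403] [345  77  27  27 554]
plate [266 167  23  90 691] ((562.2926025390625, 106.83440399169922), (9.019914627075195, 103.89781188964844), 78.69232940673828) [[510.5, 112.5999984741211], [612.2999877929688, 92.19999694824219], [614.0999755859375, 101.0999984741211], [512.2000122070312, 121.4000015258789]]
plate [313 161  19  92 682] ((572.7587890625, 156.0872039794922), (8.212510108947754, 105.17823028564453), 78.622802734375) [[520.4000244140625, 162.39999389648438], [623.5, 141.6999969482422], [625.0999755859375, 149.6999969482422], [522.0, 170.5]]
pivot [[0.58028731 0.20961422 0.096     ]]
```

View pics/w1c.png

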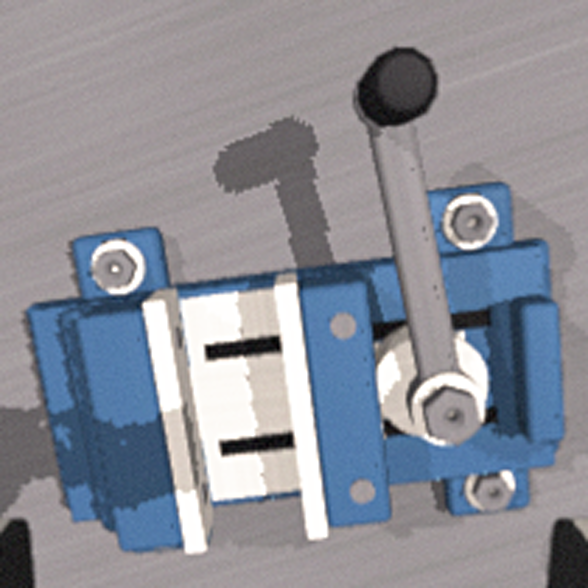

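```bash
python3 -m crank '[[[44,16,20,0,0],[44,16,20,0,0],[0,0,0,-10.7,0],[0,0,0,0,0]]]'; python3 snap.py w2
```

```text
clock: 1.95
eef_pos: [0.4612, 0.2246, 0.2094]
tool_rot: [0.064, 0.998, -0.002, -0.004]
ft_force: [-0.5, 0.2, 0.1]
grip_width: 0.0856
[0.46122683 0.22455962 0.2093905 ] [ 0.06424071  0.99792432 -0.00190322 -0.00407027] [4.52669649e-01 2.83787202e-01 5.06186943e-03 1.30102909e+00
 7.14290276e-04 5.81237701e-01] 1.95
```

View pics/w2.png

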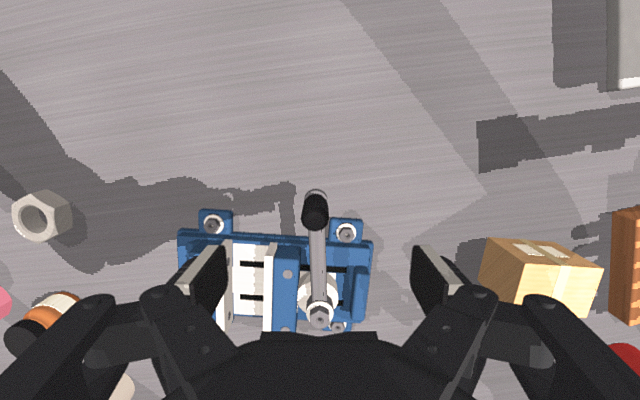

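```bash
python3 - <<'E'
from h import *
import pickle
o,c=pickle.load(open("w2.pkl","rb"))
P=cloud(c,o);z=P[...,2]
m,ce,st=cc((z>0.128).astype(np.uint8),(295,185,335,240));print(st,ce,P[m].mean(0)); print(plane(c,[ce],0.137,o))
m,ce,st=cc(((z>0.085)&(z<.14)).astype(np.uint8),(295,185,335,240));print(st,P[m].mean(0),P[m].min(0),P[m].max(0))
print("pivot",plane(c,[[320,315.5]],.096,o))
cv2.imwrite("pics/w2c.png",cv2.resize(c["img"][180:340,250:400],None,fx=3.5,fy=3.5,interpolation=cv2.INTER_CUBIC))
E
```

```text
[301 205  28  27 573] [314.43630017 218.19895288] [0.46735098 0.22113325 0.13443735]
[[0.46652662 0.22127554 0.137     ]]
[301 194  28  38 849] [0.46542864 0.22153948 0.12686229] [0.458464   0.20974274 0.08777487] [0.47805312 0.23162634 0.13782092]
pivot [[0.57817429 0.21096812 0.096     ]]
```

View pics/w2c.png

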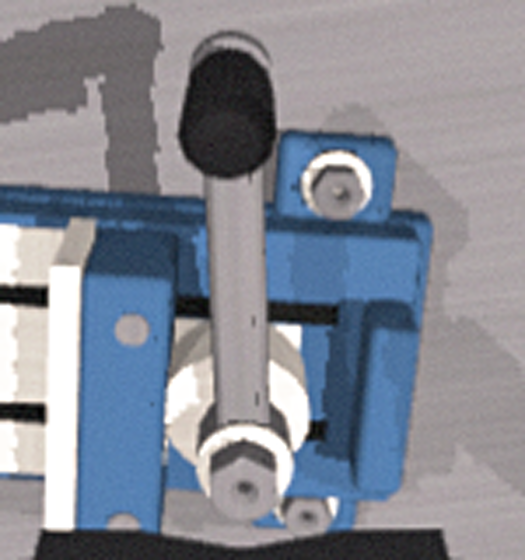

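```bash
python3 -m crank '[[[-3,-1.5,40,0,0],[-3,-1.5,40,0,0],[0,0,32,0,60],[0,0,0,0,140],[0,0,0,0,160],[0,0,0,0,160]]]'; python3 -c "
from workcell import bot;print(bot.get_obs()['joint_pos'])"
```

```text
clock: 2.75
eef_pos: [0.4694, 0.2227, 0.0998]
tool_rot: [0.071, 0.997, 0.001, -0.0]
ft_force: [0.9, -0.2, 0.2]
grip_width: 0.0319
[ 0.44213002  0.37348484 -0.16924787  1.02741074  0.00162481  0.58397951]
```

```bash
python3 -m crank '[[[-1,16,1,8,160],[-1,16,0,8,160],[-1,16,0,8,160],[-1,16,0,8,160],[0,0,0,0,160]]]'; python3 snap.py w3; cat > lev.py <<'E'
from workcell import bot;import numpy as np
o=bot.get_obs();p=np.array([0.580,0.210]);d=o["eef_pos"][:2]-p;q=o["tool_rot"]
ax=np.degrees(2*np.arctan2(q[1],q[0]))
print("TCP r",np.hypot(*d).round(4),"phi",np.degrees(np.arctan2(d[1],d[0])).round(1),"toolx",ax.round(1),"z",o["eef_pos"][2].round(4),"F",o["ft_force"].round(1),"j6",o["joint_pos"][5].round(2),o["clock"])
E
python3 lev.py
```

```text
clock: 3.38
eef_pos: [0.4936, 0.2783, 0.1021]
tool_rot: [0.353, 0.936, -0.003, -0.001]
ft_force: [-0.1, -0.7, 0.3]
grip_width: 0.032
[0.49355701 0.27827871 0.10211257] [ 3.53014318e-01  9.35614032e-01 -2.61443685e-03 -6.63362845e-04] [ 0.5146425   0.45953026 -0.02667589  1.08945502 -0.00233125  1.2362327 ] 3.375
TCP r 0.1101 phi 141.9 toolx 138.7 z 0.1023 F [-0.1 -0.8 -1. ] j6 1.24 3.425
```

View pics/w3.png

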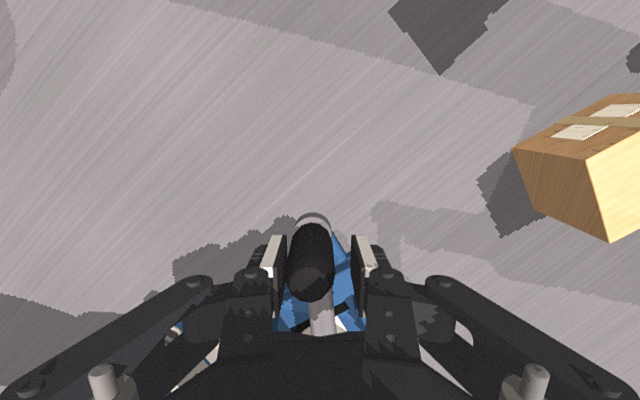

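The handle sits between the fingers at (312,262) and follows the trailing finger.

```bash
python3 -m crank '[[[0,16,1,8,160],[0,16,1,8,160],[0,16,1,8,160],[0,16,1,8,160],[0,0,0,0,160]]]';python3 lev.py;  python3 -m crank '[[[0,6,0,3,160],[0,0,0,0,160]]]';python3 lev.py
```

```text
clock: 4.05
eef_pos: [0.542, 0.3139, 0.1028]
tool_rot: [0.6, 0.8, -0.003, -0.001]
ft_force: [0.5, -1.0, -0.6]
grip_width: 0.032
TCP r 0.1106 phi 110.1 toolx 106.2 z 0.1028 F [ 0.5 -1.  -0.6] j6 1.81 4.05
clock: 4.3
eef_pos: [0.5465, 0.3148, 0.1036]
tool_rot: [0.619, 0.786, -0.003, -0.001]
ft_force: [-0.2, 0.3, 1.0]
grip_width: 0.032
TCP r 0.11 phi 107.7 toolx 103.6 z 0.1036 F [-0.2  0.3  1. ] j6 1.86 4.3
```

```bash
python3 -m crank '[[[0,8,1,4,160],[1,8,1,4,160],[0,0,0,0,160]]]';python3 lev.py;  python3 -m crank '[[[0,5,0,2,160],[0,0,0,0,160]]]';python3 lev.py;python3 -m crank '[[[0,4,0,1,160],[0,0,0,0,160]]]';python3 lev.py; python3 snap.py w4
```

```text
clock: 4.68
eef_pos: [0.5601, 0.318, 0.1036]
tool_rot: [0.67, 0.742, -0.003, -0.002]
ft_force: [0.4, -0.8, -0.3]
grip_width: 0.0319
TCP r 0.1098 phi 100.4 toolx 95.8 z 0.1036 F [ 0.4 -0.8 -0.3] j6 1.98 4.675
clock: 4.92
eef_pos: [0.5643, 0.3185, 0.1039]
tool_rot: [0.682, 0.731, -0.004, -0.002]
ft_force: [0.5, 0.3, 0.2]
grip_width: 0.032
TCP r 0.1096 phi 98.3 toolx 93.9 z 0.1039 F [0.5 0.3 0.2] j6 2.02 4.925
clock: 5.18
eef_pos: [0.568, 0.3191, 0.1039]
tool_rot: [0.689, 0.725, -0.004, -0.002]
ft_force: [-0.1, 0.3, 0.3]
grip_width: 0.032
TCP r 0.1098 phi 96.3 toolx 92.9 z 0.1039 F [-0.1  0.3  0.3] j6 2.03 5.175
[0.56800678 0.31909424 0.10389505] [ 0.68875299  0.72498326 -0.00356151 -0.00242981] [0.51066079 0.62032311 0.25240052 1.21111568 0.0025346  2.03020324] 5.175
```

View pics/w4.png

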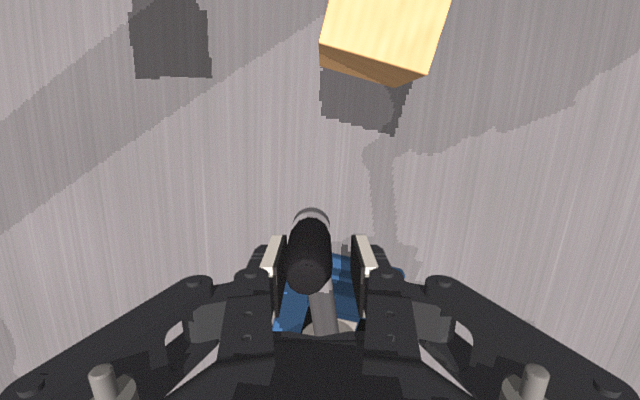

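```bash
for i in 1; do python3 -m crank '[[[0,4,0,1,160],[0,0,0,0,160]]]';python3 lev.py; done;python3 -m crank '[[[0,4,0,1,160],[0,0,0,0,160]]]';python3 lev.py
```

```text
clock: 5.48
eef_pos: [0.5714, 0.3196, 0.1038]
tool_rot: [0.695, 0.719, -0.004, -0.003]
ft_force: [-2.0, 0.2, -0.6]
grip_width: 0.0316
TCP r 0.11 phi 94.5 toolx 91.9 z 0.1038 F [-2.   0.2 -0.6] j6 2.05 5.475
clock: 5.72
eef_pos: [0.5711, 0.3193, 0.1037]
tool_rot: [0.701, 0.713, -0.008, -0.006]
ft_force: [0.5, 0.9, -0.4]
grip_width: 0.032
TCP r 0.1096 phi 94.7 toolx 90.9 z 0.1037 F [ 0.5  0.9 -0.4] j6 2.06 5.725
```

The handle reached its stop: a 4 mm command gave no motion. I back off, open and rise, then look at the vise.

```bash
python3 -m crank '[[[0,-4,0,0,100],[0,0,0,0,0],[0,0,0,0,0],[0,0,-30,0,0],[0,0,-50,0,0],[0,0,-50,0,0],[-55,0,-10,-10.7,0],[-55,0,0,-10.7,0],[0,0,0,0,0]]]';python3 lev.py; python3 snap.py w5
```

```text
clock: 6.85
eef_pos: [0.5865, 0.2076, 0.2488]
tool_rot: [0.557, 0.831, -0.005, -0.002]
ft_force: [-0.2, 0.4, 0.3]
grip_width: 0.0853
TCP r 0.0069 phi -20.2 toolx 112.4 z 0.2488 F [-0.2  0.4  0.3] j6 1.52 6.85
[0.5865031  0.20760885 0.24879747] [ 0.5565983   0.8307659  -0.00467225 -0.0021253 ] [ 0.34126909  0.49720036  0.42413027  1.50776159 -0.00216338  1.52186876] 6.85
```

View pics/w5.png

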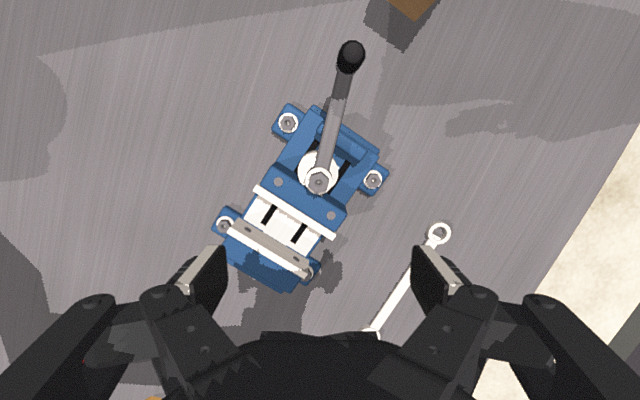

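```bash
python3 - <<'E'
from h import *
import pickle
o,c=pickle.load(open("w5.pkl","rb"))
P=cloud(c,o);z=P[...,2]
th=np.radians(-11.35);X=np.array([np.cos(th),np.sin(th)]);Y=np.array([-X[1],X[0]]);O=np.array([.5665,.1322])
v=P[...,:2]-O;vx=v@X;vy=v@Y
# jaw tops: profile of z along vy for |vx|<0.045 
s=(abs(vx)<0.045)&(vy>-0.06)&(vy<0.07)
for a in np.arange(-0.05,0.062,0.002):
    q=s&(vy>=a)&(vy<a+.002)
    if q.sum()>3: print(round(a+.001,3),np.percentile(z[q],[10,50,90]).round(4),c["img"][q].mean(0).round())
t=(z>0.064)&(z<0.075)&(vy>-0.06)&(vy<0.07)&(abs(vx)<.08)
print("jaw tops vx range",np.percentile(vx[t],[1,99]))
cv2.imwrite("pics/w5c.png",cv2.resize(c["img"][150:300,200:360],None,fx=4,fy=4,interpolation=cv2.INTER_CUBIC))
b=[];print("pivot",plane(c,[[318,182.5]],.096,o))
E
```

```text
-0.049 [0.0684 0.0693 0.0701] [122.  89.  60.]
-0.047 [0.0683 0.0692 0.0701] [122.  88.  60.]
-0.045 [0.0683 0.0691 0.0701] [125.  90.  61.]
-0.043 [0.0683 0.0691 0.07  ] [120.  88.  59.]
-0.041 [0.0684 0.0692 0.0701] [129.  93.  63.]
-0.039 [0.0682 0.0691 0.0702] [135.  98.  66.]
-0.037 [0.0683 0.0691 0.07  ] [140. 101.  68.]
-0.035 [0.0683 0.0691 0.07  ] [144. 104.  70.]
-0.033 [0.068  0.069  0.0701] [144. 103.  67.]
-0.031 [0.0675 0.0685 0.0696] [170. 153. 143.]
-0.029 [0.0683 0.069  0.0699] [244. 246. 249.]
-0.027 [0.0684 0.0693 0.0701] [248. 250. 252.]
-0.025 [0.068  0.0691 0.0699] [242. 243. 244.]
-0.023 [0.0297 0.0412 0.0694] [189. 192. 196.]
-0.021 [0.0305 0.0554 0.0674] [170. 177. 185.]
-0.019 [0.029  0.0298 0.0307] [243. 248. 252.]
-0.017 [0.0291 0.0299 0.0308] [243. 248. 252.]
-0.015 [0.0289 0.0298 0.0307] [237. 242. 247.]
-0.013 [0.0289 0.0298 0.0306] [207. 211. 215.]
-0.011 [0.0289 0.0298 0.0307] [211. 215. 218.]
-0.009 [0.029  0.0297 0.0307] [208. 212. 215.]
-0.007 [0.029  0.0299 0.0306] [209. 213. 216.]
-0.005 [0.0288 0.0297 0.0309] [210. 214. 217.]
-0.003 [0.0291 0.02
[... 575 characters left out ...]
246.]
0.035 [0.0684 0.0699 0.3211] [174. 174. 175.]
0.037 [0.0679 0.3193 0.3259] [79. 78. 79.]
0.039 [0.0691 0.3212 0.3277] [65. 53. 44.]
0.041 [0.0687 0.0706 0.3174] [109.  84.  65.]
0.043 [0.0692 0.3145 0.3311] [93. 77. 64.]
0.045 [0.0693 0.3145 0.3321] [91. 77. 67.]
0.047 [0.0693 0.3133 0.3207] [86. 74. 64.]
0.049 [0.0693 0.2834 0.3154] [90. 77. 67.]
0.051 [0.0692 0.279  0.3149] [90. 78. 69.]
0.053 [0.0692 0.2778 0.3147] [89. 76. 66.]
0.055 [0.0694 0.2801 0.3143] [79. 69. 61.]
0.057 [0.069  0.2791 0.3289] [81. 66. 55.]
0.059 [0.0692 0.2865 0.3289] [77. 64. 54.]
0.061 [0.0694 0.2928 0.3189] [96. 92. 89.]
jaw tops vx range [-0.04797611  0.05073089]
pivot [[0.58323861 0.21040045 0.096     ]]
```

View pics/w5c.png

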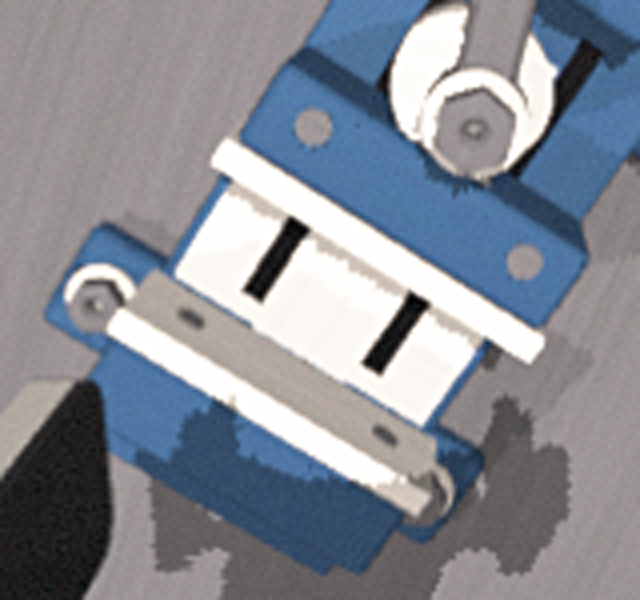

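```bash
python3 -m crank '[[[-45.5,-31,0,0,0],[-45.5,-31,0,0,0],[-45.5,-31,0,0,0],[-45.5,-31,0,0,0],[-45.5,-31,0,0,0],[-45.5,-31,0,0,0],[-45.5,-31,0,0,0],[-45.5,-31,0,0,0],[-40,-28,0,0,0],[0,0,0,-10.7,0],[0,0,0,-10.7,0],[0,0,0,-10.7,0]]]';python3 -m crank '[[[0,0,0,-10.7,0],[0,0,0,-10.7,0],[0,0,0,-10.7,0],[0,0,0,0,0]]]';python3 lev.py; python3 snap.py w6
```

```text
clock: 8.4
eef_pos: [0.4903, -0.2717, 0.2463]
tool_rot: [0.296, 0.955, -0.002, -0.003]
ft_force: [-0.1, 0.5, -0.5]
grip_width: 0.0853
clock: 8.9
eef_pos: [0.4938, -0.2677, 0.2447]
tool_rot: [0.019, 1.0, 0.0, -0.004]
ft_force: [0.7, -0.3, -0.3]
grip_width: 0.0854
TCP r 0.4854 phi -100.2 toolx 177.8 z 0.2447 F [ 0.7 -0.3 -0.3] j6 -0.46 8.9
[ 0.49378763 -0.26768942  0.24469193] [ 1.94029767e-02  9.99804335e-01  1.57022664e-05 -3.84923969e-03] [-0.49487981  0.36572281  0.21259133  1.42452379 -0.00349613 -0.45605914] 8.9
```

View pics/w6.png

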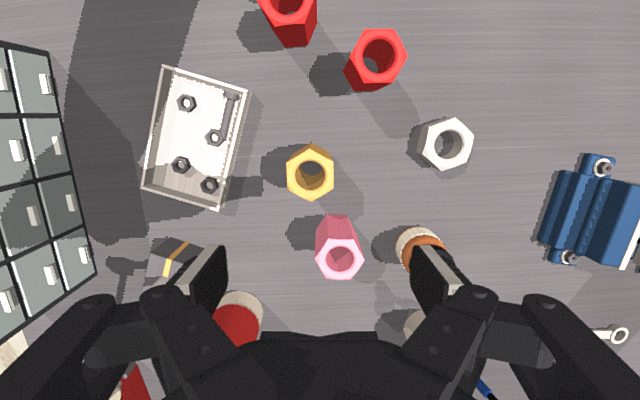

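The gold coupling's rim is at (310,174), with pink at (342,258) and red at (375,58) near it.

```bash
cat > hexm.py <<'E'
import sys,pickle
from h import *
def hexfit(c,o,box,zt,show=None,lo=(12,90,50)):
    hs=cv2.cvtColor(c["img"],cv2.COLOR_BGR2HSV);P=cloud(c,o);z=P[...,2]
    br=cv2.inRange(hs,lo,(38,255,255))
    m,ce,st=cc((((z>zt-.01)&(z<zt+.012))&(br>0)).astype(np.uint8),box)
    cnt=max(cv2.findContours(m.astype(np.uint8),cv2.RETR_EXTERNAL,cv2.CHAIN_APPROX_NONE)[0],key=cv2.contourArea)
    W=plane(c,cnt[:,0],zt,o)[:,:2]
    # support width per direction
    a=np.radians(np.arange(0,180,0.5));D=np.c_[np.cos(a),np.sin(a)]
    pr=W@D.T;wd=pr.max(0)-pr.min(0)
    sc=[sum(wd[(i+k*120)%360] for k in range(3)) for i in range(120)]
    i=int(np.argmin(sc));mid=(pr.max(0)+pr.min(0))/2
    idx=[(i+k*120)%360 for k in range(3)]
    ctr=np.linalg.lstsq(D[idx],mid[idx],rcond=None)[0]
    h=P[m][:,2]
    return ctr,np.degrees(a[i]),wd[idx],st,np.median(h)
if __name__=="__main__":
    n=sys.argv[1];box=tuple(int(v) for v in sys.argv[2].split(","));zt=float(sys.argv[3])
    o,c=pickle.load(open(n+".pkl","rb"))
    r=hexfit(c,o,box,zt);print("ctr",r[0].round(4),"flat normal deg mod60",r[1],"widths",r[2].round(4),r[3],"z",r[4].round(4))
    q=o["tool_rot"];ax=2*np.arctan2(q[1],q[0]);x=np.array([np.cos(ax),np.sin(ax)]);y=np.array([x[1],-x[0]])
    d=r[0]-o["eef_pos"][:2];print("offset tool x,y mm",(d@x*1e3).round(1),(d@y*1e3).round(1),"tool y deg",np.degrees(ax)-90)
E
python3 hexm.py w6 270,130,350,220 0.09
```

```text
ctr [ 0.4823 -0.2751] flat normal deg mod60 28.500000000000004 widths [0.0465 0.0459 0.0466] [ 286  148   48   54 1211] z 0.0892
offset tool x,y mm 11.2 -7.8 tool y deg 87.77642664399528
```

```bash
python3 -m crank '[[[11,-8,40,-0.7,0],[0,0,50,0,0],[0,0,0,0,0]]]'; python3 snap.py w7;python3 hexm.py w7 240,140,400,400 0.09
```

```text
clock: 9.32
eef_pos: [0.4836, -0.2745, 0.1537]
tool_rot: [0.017, 1.0, -0.001, -0.002]
ft_force: [-1.0, 0.4, 0.2]
grip_width: 0.0855
[ 0.48357828 -0.27447732  0.15369107] [ 1.68762868e-02  9.99854358e-01 -5.33152134e-04 -2.48369185e-03] [-0.51444701  0.39730354  0.01937568  1.19672461 -0.00330789 -0.48068635] 9.325
ctr [ 0.4815 -0.2752] flat normal deg mod60 28.500000000000004 widths [0.0469 0.0456 0.047 ] [ 284  174   66   73 2430] z 0.0891
offset tool x,y mm 2.0 -0.8 tool y deg 88.06602193483266
```

View pics/w7.png

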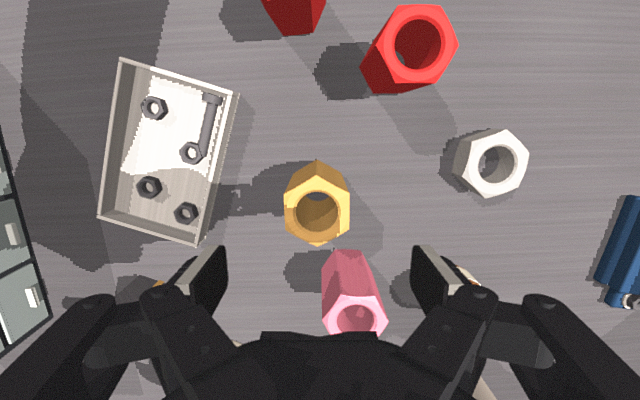

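```bash
python3 -m crank '[[[2,-1,40,-0.4,0],[0,0,40,0,0],[0,0,25,0,0],[0,0,0,0,0]]]'; python3 -c "
from workcell import bot;print(bot.get_obs()['eef_pos'])"; python3 -m crank '[[[0,0,0,0,255],[0,0,0,0,255],[0,0,0,0,255],[0,0,0,0,255],[0,0,0,0,255]]]'
```

```text
clock: 9.88
eef_pos: [0.4936, -0.2814, 0.061]
tool_rot: [0.015, 1.0, -0.007, 0.009]
ft_force: [-0.5, 0.5, -0.1]
grip_width: 0.0859
[ 0.49363776 -0.28139847  0.06102605]
clock: 10.5
eef_pos: [0.4973, -0.2818, 0.067]
tool_rot: [0.015, 1.0, -0.008, 0.013]
ft_force: [-0.4, 1.3, -2.0]
grip_width: 0.0448
```

```bash
python3 snap.py w8; python3 -c "
from workcell import bot;o=bot.get_obs();print(o['joint_vel'].round(3),o['ft_force'],o['tau'])"
```

```text
[ 0.49732188 -0.28177776  0.06698485] [ 0.01516062  0.99976748 -0.00772195  0.01324847] [-5.15037908e-01  4.77994744e-01 -9.96295605e-02  9.62513468e-01
 -8.53728215e-04 -4.84725029e-01] 10.5
[ 0.    -0.     0.001  0.     0.003  0.001] [-0.49004643  1.13368342 -1.92688463] [-7.13947769e-01 -4.63005388e+01  2.29903686e+01 -3.58658116e-01
 -3.88553459e-01 -2.17021827e-02]
```

View pics/w8.png

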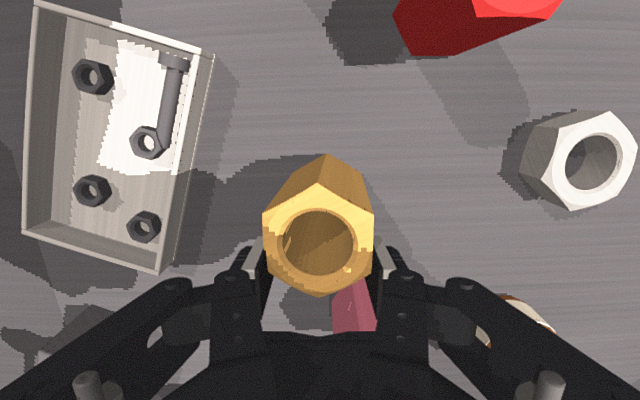

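```bash
python3 hexm.py w8 240,140,400,310 0.09; python3 - <<'E'
from workcell import bot
import cv2,numpy as np
from h import *
for n in ["top","scene"]:
    c=bot.camera(n);cv2.imwrite(f"pics/{n}1.png",c["img"]);np.savez(f"{n}1.npz",**c)
a=cv2.imread("pics/scene1.png");cv2.imwrite("pics/s1c.png",cv2.resize(a[110:310,130:380],None,fx=3,fy=3,interpolation=cv2.INTER_CUBIC))
b=cv2.imread("pics/scene0.png");print([ (v) for v in cv2.absdiff(a,b).max(2)[200:280,160:330].mean(0)[::20].round()])
E
```

```text
ctr [ 0.4815 -0.2804] flat normal deg mod60 28.500000000000004 widths [0.0478 0.0462 0.0477] [ 262  179  112  119 7168] z 0.0898
offset tool x,y mm 15.8 0.9 tool y deg 88.2624501244124
[np.float64(45.0), np.float64(20.0), np.float64(22.0), np.float64(67.0), np.float64(16.0), np.float64(6.0), np.float64(6.0), np.float64(7.0), np.float64(5.0)]
```

View pics/s1c.png

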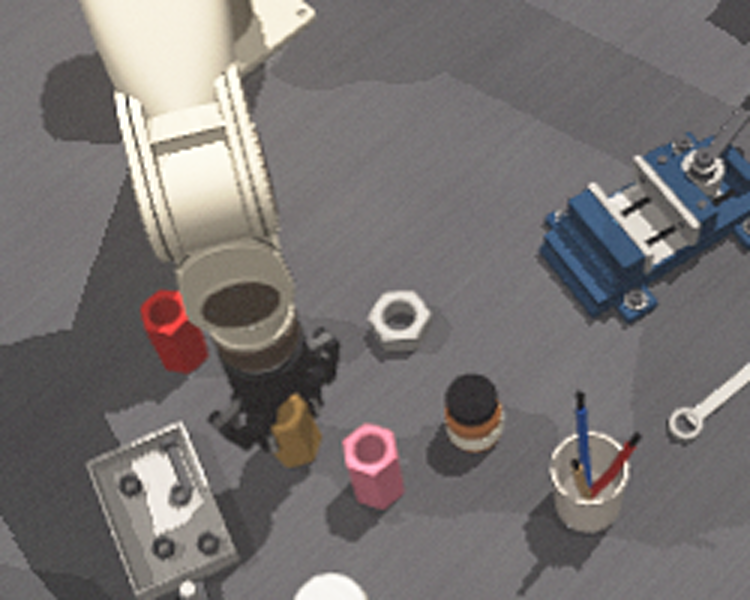

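```bash
python3 -m crank '[[[0,0,0,0,0],[0,0,0,0,0],[0,0,0,0,0],[0,0,-30,0,0],[0,0,-40,0,0],[0,0,-30,0,0],[0,0,0,0,0]]]'; python3 snap.py w9;python3 hexm.py w9 240,140,400,400 0.09
```

```text
clock: 11.52
eef_pos: [0.4952, -0.2821, 0.1709]
tool_rot: [0.016, 1.0, -0.01, 0.014]
ft_force: [0.9, -0.2, 0.4]
grip_width: 0.0849
[ 0.49523317 -0.28210636  0.17088077] [ 0.01578728  0.9997278  -0.00973236  0.01415512] [-0.5159336   0.38301435  0.04374222  1.19734541 -0.00350384 -0.48441296] 11.525
ctr [ 0.4824 -0.2757] flat normal deg mod60 29.000000000000004 widths [0.0469 0.0456 0.0464] [ 297  152   62   68 2172] z 0.0891
offset tool x,y mm 13.0 6.0 tool y deg 88.19056929877132
```

View pics/w9.png

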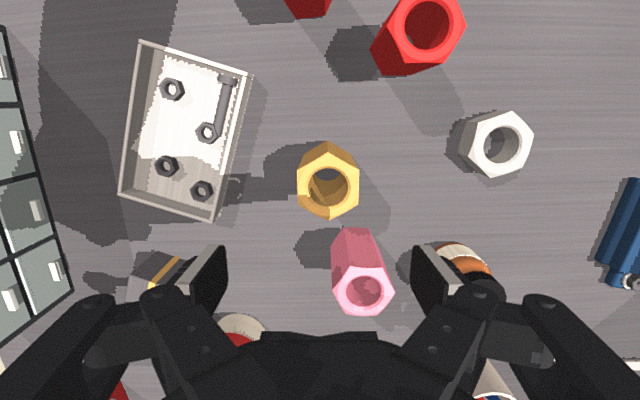

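```bash
python3 - <<'E'
from h import *
import pickle
for n in ["w6","w7","w8","w9"]:
    o,c=pickle.load(open(n+".pkl","rb"))
    hs=cv2.cvtColor(c["img"],cv2.COLOR_BGR2HSV);P=cloud(c,o);z=P[...,2]
    for nm,m in [("red",cv2.inRange(hs,(0,200,60),(5,255,255))|cv2.inRange(hs,(172,200,60),(180,255,255))),("pink",cv2.inRange(hs,(160,60,80),(176,190,255)))]:
        t=((m>0)&(z>.075)&(z<.11)).astype(np.uint8)
        k,l,st,ce=cv2.connectedComponentsWithStats(t)
        for i in range(1,k):
            if st[i,4]>250: 
                w=P[l==i];print(n,nm,st[i],((w.min(0)+w.max(0))/2).round(4),np.median(w[:,2]).round(4))
E
```

```text
w7 pink [322 286  66  48 651] [ 0.5661 -0.2483  0.0827] 0.0834
w7 pink [336 304  42  29 411] [ 0.573  -0.2471  0.0828] 0.0829
w9 pink [332 259  60  57 565] [ 0.5736 -0.2484  0.0829] 0.0843
w9 pink [345 276  39  34 471] [ 0.5744 -0.2475  0.0828] 0.0843
```

```bash
python3 - <<'E'
from h import *
import pickle
for n in ["w6","w7","w9"]:
    o,c=pickle.load(open(n+".pkl","rb"))
    b,g,r=[c["img"][...,i].astype(int) for i in range(3)];P=cloud(c,o);z=P[...,2]
    t=((r>90)&(g<r*.4)&(b<r*.4)&(z>.08)&(z<.1)).astype(np.uint8);t[240:]=0
    k,l,st,ce=cv2.connectedComponentsWithStats(t)
    for i in range(1,k):
        if st[i,4]>200:
            w=P[l==i];print(n,st[i],((w.min(0)+w.max(0))/2).round(4),w.min(0).round(3))
E
python3 -c "
import cv2
a=cv2.imread('pics/top1.png');cv2.imwrite('pics/t1c.png',cv2.resize(a[150:400,290:480],None,fx=3,fy=2.4))"
```

```text
w6 [257   0  58  30 368] [ 0.3354 -0.2893  0.0856] [ 0.324 -0.315  0.08 ]
w6 [350  29  57  55 429] [ 0.3753 -0.2078  0.0857] [ 0.352 -0.233  0.08 ]
w6 [360  35  39  41 406] [ 0.3745 -0.2073  0.0857] [ 0.357 -0.225  0.08 ]
w7 [ 374    5   84   80 1056] [ 0.3748 -0.2082  0.0857] [ 0.352 -0.234  0.08 ]
w7 [391  13  55  60 971] [ 0.3747 -0.2077  0.086 ] [ 0.357 -0.225  0.08 ]
w9 [385   0  81  65 821] [ 0.3781 -0.208   0.0858] [ 0.358 -0.234  0.08 ]
w9 [401   0  54  54 831] [ 0.3759 -0.2076  0.0854] [ 0.359 -0.225  0.08 ]
```

View pics/t1c.png

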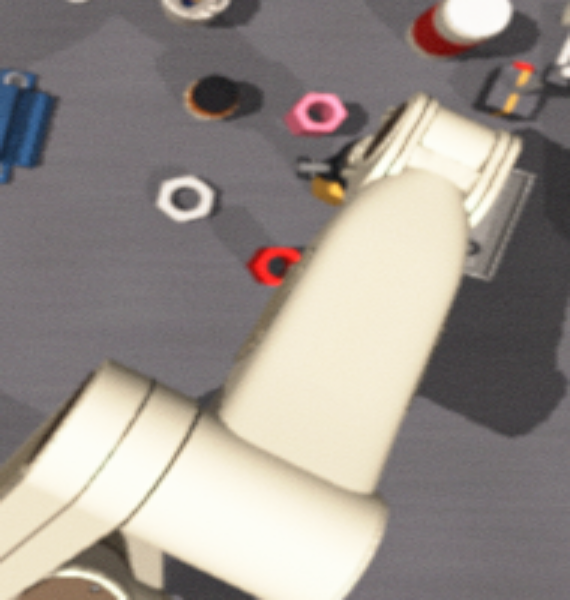

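```bash
cat > st.py <<'E'
from workcell import bot;import numpy as np
o=bot.get_obs();q=o["tool_rot"];j=o["joint_pos"]
print(o["eef_pos"].round(4),q.round(4),"F",o["ft_force"].round(1),"T",o["ft_torque"].round(2),"pitch",(j[1]-j[2]+j[3]-np.pi/2).round(4),"g",o["grip_width"].round(4),o["clock"])
E
python3 -m crank '[[[17,8.5,0,0,0],[0,0,0,0,0],[0,0,20,0,0],[0,0,20,0,0],[0,0,0,0,0]]]'; python3 st.py; python3 -m crank '[[[0,0,15,0,0],[0,0,15,0,0],[0,0,0,0,0]]]'; python3 st.py
```

```text
clock: 12.2
eef_pos: [0.4772, -0.2728, 0.1223]
tool_rot: [0.016, 1.0, -0.008, 0.01]
ft_force: [0.3, 0.1, 0.3]
grip_width: 0.0852
clock: 12.58
eef_pos: [0.4785, -0.2737, 0.0903]
tool_rot: [0.016, 1.0, -0.008, 0.01]
ft_force: [-0.5, 0.7, -0.3]
grip_width: 0.0855Traceback (most recent call last):
  File "st.py", line 3, in <module>
    print(o["eef_pos"].round(4),q.round(4),"F",o["ft_force"].round(1),"T",o["ft_torque"].round(2),"pitch",(j[1]-j[2]+j[3]-np.pi/2).round(4),"g",o["grip_width"].round(4),o["clock"])
                                                                                                                                                ^^^^^^^^^^^^^^^^^^^^^
AttributeError: 'float' object has no attribute 'round'
Traceback (most recent call last):
  File "st.py", line 3, in <module>
    print(o["eef_pos"].round(4),q.round(4),"F",o["ft_force"].round(1),"T",o["ft_torque"].round(2),"pitch",(j[1]-j[2]+j[3]-np.pi/2).round(4),"g",o["grip_width"].round(4),o["clock"])
                                                                                                                                                ^^^^^^^^^^^^^^^^^^^^^
AttributeError: 'float' object has no attribute 'round'
```

Slow steps track well, so I continue down in small ones.

```bash
sed -i 's/o\["grip_width"\].round(4)/round(o["grip_width"],4)/' st.py
python3 -m crank '[[[0,0,10,0,0],[0,0,0,0,0]]]'; python3 st.py; python3 -m crank '[[[-1,0,8,0,0],[0,0,0,0,0]]]'; python3 st.py
```

```text
clock: 12.82
eef_pos: [0.479, -0.274, 0.08]
tool_rot: [0.016, 1.0, -0.008, 0.011]
ft_force: [0.4, -0.4, 0.1]
grip_width: 0.0852
[ 0.479 -0.274  0.08 ] [ 0.0159  0.9998 -0.008   0.0105] F [ 0.4 -0.4  0.1] T [-0.   -0.01  0.01] pitch -0.0262 g 0.0852 12.825
clock: 13.08
eef_pos: [0.4807, -0.2744, 0.072]
tool_rot: [0.016, 1.0, -0.008, 0.011]
ft_force: [-0.8, -0.3, 0.3]
grip_width: 0.0855
[ 0.4807 -0.2744  0.072 ] [ 0.0159  0.9998 -0.0083  0.0111] F [-0.8 -0.3  0.3] T [0.09 0.07 0.03] pitch -0.0274 g 0.0855 13.075
```

```bash
python3 -m crank '[[[0,0,5,0,0],[0,0,0,0,0]]]'; python3 st.py; python3 -m crank '[[[0,0,5,0,0],[0,0,0,0,0]]]'; python3 st.py; python3 snap.py w10
```

```text
clock: 13.32
eef_pos: [0.481, -0.2746, 0.067]
tool_rot: [0.016, 1.0, -0.008, 0.011]
ft_force: [-1.0, 0.2, -0.3]
grip_width: 0.0852
[ 0.481  -0.2746  0.067 ] [ 0.0159  0.9998 -0.0084  0.0113] F [-1.   0.2 -0.3] T [0.04 0.02 0.01] pitch -0.0279 g 0.0852 13.325
clock: 13.58
eef_pos: [0.4812, -0.2748, 0.0618]
tool_rot: [0.016, 1.0, -0.008, 0.011]
ft_force: [-0.2, 0.3, 0.2]
grip_width: 0.0852
[ 0.4812 -0.2748  0.0618] [ 0.0159  0.9998 -0.0085  0.0115] F [-0.2  0.3  0.2] T [ 0.06  0.07 -0.01] pitch -0.0283 g 0.0852 13.575
[ 0.48122447 -0.27477237  0.06178753] [ 0.01589694  0.9997717  -0.00849671  0.01147387] [-0.51668243  0.45543936 -0.15311864  0.93394856 -0.00388885 -0.48493899] 13.575
```

View pics/w10.png

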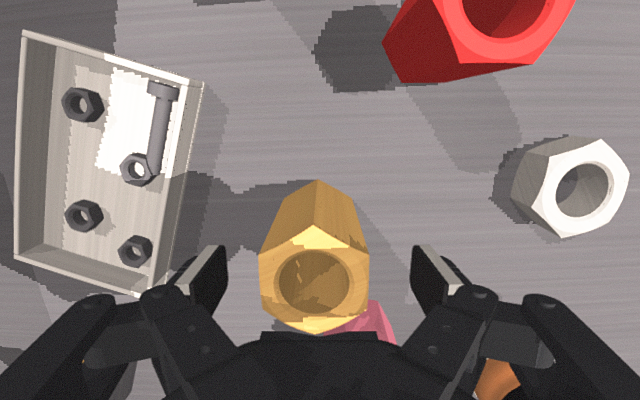

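```bash
python3 -m crank '[[[0,0,5,0,0],[0,0,0,0,0]]]'; python3 st.py; python3 -m crank '[[[0,0,5,0,0],[0,0,0,0,0]]]'; python3 st.py
```

```text
clock: 13.88
eef_pos: [0.4817, -0.2751, 0.0569]
tool_rot: [0.016, 1.0, -0.009, 0.012]
ft_force: [-0.7, 0.3, -1.3]
grip_width: 0.0853
[ 0.4817 -0.2751  0.0569] [ 0.0159  0.9998 -0.0087  0.0118] F [-0.7  0.3 -1.3] T [ 0.   -0.01  0.02] pitch -0.0291 g 0.0853 13.875
clock: 14.12
eef_pos: [0.4818, -0.2752, 0.0515]
tool_rot: [0.016, 1.0, -0.009, 0.012]
ft_force: [-0.8, -0.1, -0.7]
grip_width: 0.0852
[ 0.4818 -0.2752  0.0515] [ 0.0159  0.9998 -0.0087  0.0118] F [-0.8 -0.1 -0.7] T [-0.02  0.    0.07] pitch -0.0291 g 0.0852 14.125
```

No contact so far, and the fingers are centred on the coupling. I close, stepping to watch for drift.

```bash
python3 -m crank '[[[0,0,0,0,120],[0,0,0,0,120]]]'; python3 st.py; python3 -m crank '[[[0,0,0,0,255],[0,0,0,0,255],[0,0,0,0,255]]]'; python3 st.py;python3 snap.py w11
```

```text
clock: 14.38
eef_pos: [0.4819, -0.2752, 0.0515]
tool_rot: [0.016, 1.0, -0.009, 0.012]
ft_force: [0.5, -0.4, 0.3]
grip_width: 0.0519
[ 0.4819 -0.2752  0.0515] [ 0.0159  0.9998 -0.0088  0.0119] F [ 0.5 -0.4  0.3] T [-0.01  0.02 -0.02] pitch -0.0293 g 0.0519 14.375
clock: 14.75
eef_pos: [0.482, -0.2757, 0.0519]
tool_rot: [0.016, 1.0, -0.009, 0.012]
ft_force: [0.1, -0.4, -0.2]
grip_width: 0.0457
[ 0.482  -0.2757  0.0519] [ 0.0161  0.9998 -0.0092  0.0122] F [ 0.1 -0.4 -0.2] T [ 0.01  0.02 -0.01] pitch -0.0302 g 0.0457 14.75
[ 0.48204631 -0.27573936  0.051933  ] [ 0.01613362  0.9997531  -0.0091721   0.01221925] [-0.51721385  0.46751965 -0.16338882  0.9096403  -0.00434902 -0.48500722] 14.75
```

View pics/w11.png

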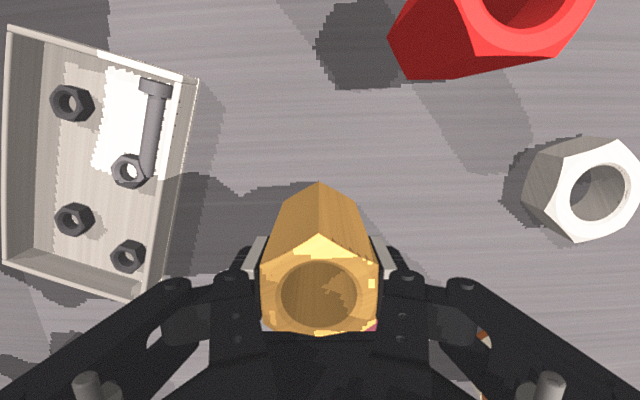

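```bash
python3 -m crank '[[[0,0,-10,0,255],[0,0,-20,0,255],[0,0,-30,0,255],[0,0,-30,0,255],[0,0,-30,0,255],[0,0,-20,0,255],[0,0,0,0,255]]]'; python3 st.py;python3 snap.py w12
```

```text
clock: 15.68
eef_pos: [0.4706, -0.2673, 0.1866]
tool_rot: [0.016, 1.0, -0.002, -0.0]
ft_force: [0.2, 0.1, -9.0]
grip_width: 0.0451
[ 0.4706 -0.2673  0.1866] [ 1.550e-02  9.999e-01 -1.500e-03 -2.000e-04] F [ 0.2  0.1 -9. ] T [-0.03 -0.01 -0.  ] pitch -0.0011 g 0.0451 15.675
[ 0.47058382 -0.26732718  0.18660601] [ 1.55083436e-02  9.99878538e-01 -1.53683944e-03 -1.95048521e-04] [-0.51499699  0.34351283  0.02845989  1.25461361 -0.00288501 -0.48398066] 15.675
```

View pics/w12.png

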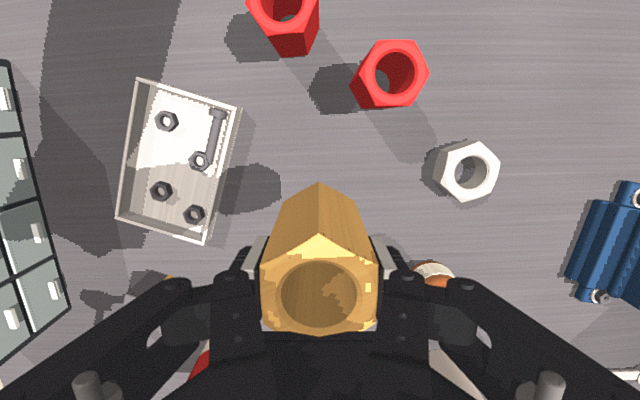

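```bash
python3 -m crank '[[[-7,20,0,0,255],[-7,35,0,0,255],[-7,35,0,0,255],[-7,35,0,0,255],[-7,35,0,0,255],[-7,35,0,0,255],[-7,35,0,0,255],[-7,35,0,0,255],[-7,35,0,0,255],[-7,35,0,0,255],[-7,35,0,0,255],[0,0,0,0,255]]]'; python3 st.py;python3 -m crank '[[[0,0,0,5,255],[0,0,0,4.5,255],[0,0,0,0,255]]]'; python3 st.py;python3 snap.py w13
```

```text
clock: 17.23
eef_pos: [0.5452, 0.1137, 0.1575]
tool_rot: [0.017, 1.0, 0.001, -0.025]
ft_force: [0.0, 0.1, -8.9]
grip_width: 0.045
[0.5452 0.1137 0.1575] [ 0.0166  0.9995  0.0014 -0.025 ] F [ 0.   0.1 -8.9] T [-0.08 -0.2   0.04] pitch 0.0483 g 0.045 17.225
clock: 17.6
eef_pos: [0.5412, 0.1124, 0.1515]
tool_rot: [0.101, 0.994, -0.003, -0.031]
ft_force: [-0.4, -0.4, -8.3]
grip_width: 0.0455
[0.5412 0.1124 0.1515] [ 0.1011  0.9944 -0.0032 -0.0306] F [-0.4 -0.4 -8.3] T [-0.04 -0.18 -0.02] pitch 0.0603 g 0.0455 17.6
[0.54115615 0.11240369 0.15150412] [ 0.10109939  0.99440088 -0.00319084 -0.03058787] [0.1982364  0.43658869 0.07200673 1.26656138 0.01194991 0.40051671] 17.6
```

View pics/w13.png

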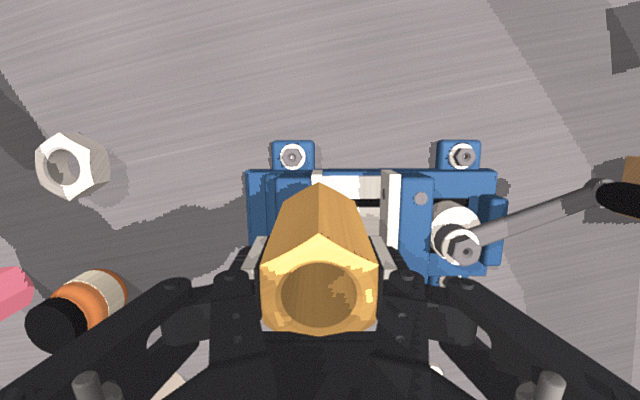

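The coupling is centred in the grip at (320,290), the jaws are open behind it, and the lever is clear at right. The payload sags the pitch by about 0.004 rad per row, so I use few rows from here.

```bash
python3 -m crank '[[[-21,26,-3,0,255],[0,0,-2,0,255]]]'; python3 st.py;python3 snap.py w14
```

```text
clock: 17.9
eef_pos: [0.5663, 0.1325, 0.153]
tool_rot: [0.101, 0.994, -0.004, -0.033]
ft_force: [-0.4, -1.2, -7.6]
grip_width: 0.0453
[0.5663 0.1325 0.153 ] [ 0.1007  0.9944 -0.004  -0.0326] F [-0.4 -1.2 -7.6] T [-0.06 -0.16 -0.02] pitch 0.0643 g 0.0453 17.9
[0.56632601 0.13253652 0.15300563] [ 0.10065004  0.99438108 -0.00397531 -0.0325582 ] [0.22301407 0.49487869 0.1688671  1.30906098 0.01317975 0.42434079] 17.9
```

View pics/w14.png

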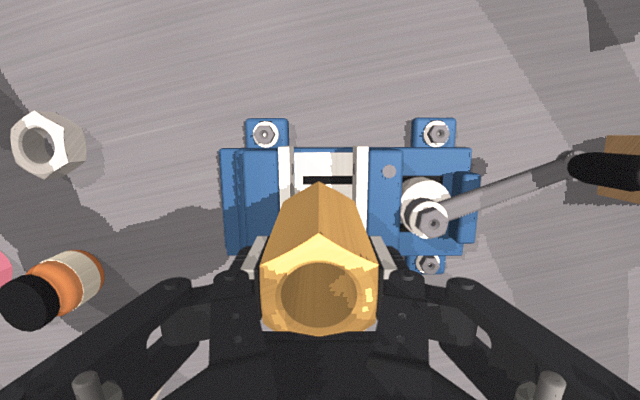

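```bash
cat > chk.py <<'E'
import sys,pickle
from h import *
o,c=pickle.load(open(sys.argv[1]+".pkl","rb"))
P=cloud(c,o);z=P[...,2]
th=np.radians(-11.35);X=np.array([np.cos(th),np.sin(th)]);Y=np.array([-X[1],X[0]]);O=np.array([.5665,.1322])
v=P[...,:2]-O;vx=v@X;vy=v@Y
hs=cv2.cvtColor(c["img"],cv2.COLOR_BGR2HSV);br=cv2.inRange(hs,(12,90,50),(38,255,255))>0
g=br&(np.hypot(vx,vy)<.07)&(z>.03)
zm=z[g].max();print("brass zmax",np.percentile(z[g],99))
for a in np.arange(0.03,zm,.01):
    q=g&(z>=a)&(z<a+.01)
    if q.sum()>30: print("z",round(a+.005,3),"vy",np.percentile(vy[q],[1,99]).round(4),"mid",np.percentile(vy[q],[1,99]).mean().round(4),"vx",np.percentile(vx[q],[1,99]).round(4),q.sum())
i=np.argmin(np.where(g,vx,9)) ;
# front corner edge (min vx) per height
for a in np.arange(0.04,zm,.02):
    q=g&(z>=a)&(z<a+.02)
    if q.sum()>30: 
        k=vx[q]<np.percentile(vx[q],4);print("edge z",round(a+.01,3),vy[q][k].mean().round(4),vx[q][k].mean().round(4))
wh=cv2.inRange(hs,(0,0,190),(180,50,255))>0
for nm,lo,hi in[("fixed",-.04,-.015),("moving",.015,.045)]:
    q=wh&(vy>lo)&(vy<hi)&(z>.064)&(z<.075)&(abs(vx)<.06)
    if q.sum()>20: print(nm,np.percentile(vy[q],[2,50,98]).round(4),q.sum(),np.percentile(vx[q],[1,99]).round(3))
E
python3 chk.py w14
```

```text
brass zmax 0.22540639941482082
z 0.105 vy [-0.0218  0.0224] mid 0.0003 vx [-0.0293 -0.0164] 151
z 0.115 vy [-0.022  0.023] mid 0.0005 vx [-0.0287 -0.0156] 292
z 0.125 vy [-0.0218  0.0228] mid 0.0005 vx [-0.028  -0.0149] 340
z 0.135 vy [-0.0216  0.0229] mid 0.0007 vx [-0.0269  0.0147] 572
z 0.145 vy [-0.0213  0.0227] mid 0.0007 vx [-0.026   0.0155] 873
z 0.155 vy [-0.0212  0.023 ] mid 0.0009 vx [-0.025   0.0166] 1159
z 0.165 vy [-0.0209  0.0234] mid 0.0012 vx [-0.0242  0.0176] 1529
z 0.175 vy [-0.0209  0.0233] mid 0.0012 vx [-0.0234  0.0186] 1943
z 0.185 vy [-0.0211  0.024 ] mid 0.0015 vx [-0.0223  0.0208] 3933
z 0.195 vy [-0.0211  0.0238] mid 0.0013 vx [-0.02    0.0158] 2720
z 0.225 vy [-0.0098  0.0138] mid 0.002 vx [-0.0068 -0.0052] 79
z 0.295 vy [0.0032 0.0032] mid 0.0032 vx [-0.0571 -0.0571] 67
edge z 0.11 0.0002 -0.0288
edge z 0.13 0.0006 -0.0274
edge z 0.15 0.0007 -0.0253
edge z 0.17 0.0012 -0.0235
edge z 0.19 0.0013 -0.0213
edge z 0.23 -0.0074 -0.0068
edge z 0.29 nan nan
fixed [-0.03   -0.0262 -0.0221] 608 [-0.05  -0.008]
moving [0.0285 0.0326 0.0364] 807 [-0.05   0.009]chk.py:18: RuntimeWarning: Mean of empty slice.
  k=vx[q]<np.percentile(vx[q],4);print("edge z",round(a+.01,3),vy[q][k].mean().round(4),vx[q][k].mean().round(4))
  ret = ret.dtype.type(ret / rcount)
```

```bash
python3 -m crank '[[[-6,3.5,18,0,255]]]'; python3 st.py;python3 snap.py w15;python3 chk.py w15 2>/dev/null | grep -v -e "0.2[0-9]5"
```

```text
clock: 18.08
eef_pos: [0.571, 0.1333, 0.1354]
tool_rot: [0.101, 0.994, -0.004, -0.032]
ft_force: [1.2, -0.6, -9.1]
grip_width: 0.0454
[0.571  0.1333 0.1354] [ 0.1011  0.9943 -0.0045 -0.0323] F [ 1.2 -0.6 -9.1] T [ 0.09 -0.28  0.01] pitch 0.0641 g 0.0454 18.075
[0.57096113 0.13329936 0.13540969] [ 0.10107064  0.99434451 -0.00449242 -0.03230383] [0.2231083  0.51541689 0.15523904 1.27473458 0.01207108 0.42531636] 18.075
brass zmax 0.2076865048772083
z 0.085 vy [-0.0197  0.0243] mid 0.0023 vx [-0.0248 -0.012 ] 85
z 0.095 vy [-0.02    0.0246] mid 0.0023 vx [-0.0245 -0.0114] 281
z 0.105 vy [-0.0204  0.0244] mid 0.002 vx [-0.0235 -0.0106] 329
z 0.115 vy [-0.02    0.0246] mid 0.0023 vx [-0.0226  0.0189] 493
z 0.125 vy [-0.0198  0.0245] mid 0.0024 vx [-0.0219  0.0198] 811
z 0.135 vy [-0.0195  0.0246] mid 0.0025 vx [-0.0209  0.0208] 1082
z 0.145 vy [-0.0194  0.0249] mid 0.0027 vx [-0.02    0.0217] 1433
z 0.155 vy [-0.0194  0.0251] mid 0.0028 vx [-0.0192  0.0227] 1831
z 0.165 vy [-0.0191  0.0255] mid 0.0032 vx [-0.0183  0.0243] 2395
z 0.175 vy [-0.0195  0.0256] mid 0.0031 vx [-0.0165  0.0249] 4821
edge z 0.09 0.0021 -0.0245
edge z 0.11 0.0023 -0.0231
edge z 0.13 0.0025 -0.0212
edge z 0.15 0.0028 -0.0194
edge z 0.17 0.003 -0.0171
edge z 0.21 -0.0037 -0.0024
edge z 0.29 nan nan
fixed [-0.03   -0.0263 -0.0221] 831 [-0.05   0.002]
moving [0.0285 0.0327 0.0365] 976 [-0.05   0.011]
```

```bash
python3 -m crank '[[[0,1.2,20,0,255]]]'; python3 st.py;python3 snap.py w16;python3 chk.py w16 2>/dev/null | grep -e "edge" -e ing -e fix
```

```text
clock: 18.25
eef_pos: [0.5692, 0.1341, 0.1108]
tool_rot: [0.101, 0.994, -0.005, -0.034]
ft_force: [-0.4, 0.7, -8.0]
grip_width: 0.0454
[0.5692 0.1341 0.1108] [ 0.1012  0.9943 -0.005  -0.034 ] F [-0.4  0.7 -8. ] T [ 0.01 -0.26 -0.01] pitch 0.0677 g 0.0454 18.25
[0.56920102 0.13408278 0.11080871] [ 0.10115611  0.99427605 -0.00501721 -0.0340207 ] [0.2249612  0.53344688 0.1178532  1.22288641 0.01230153 0.42732392] 18.25
edge z 0.07 0.0024 -0.0264
edge z 0.09 0.0027 -0.0247
edge z 0.11 0.003 -0.0227
edge z 0.13 0.0033 -0.0207
edge z 0.15 0.0037 -0.0184
edge z 0.19 0.0085 -0.0042
edge z 0.25 nan nan
fixed [-0.03   -0.0263 -0.0221] 1054 [-0.05   0.004]
moving [0.0284 0.0326 0.0364] 1163 [-0.05   0.006]
```

View pics/w16.png

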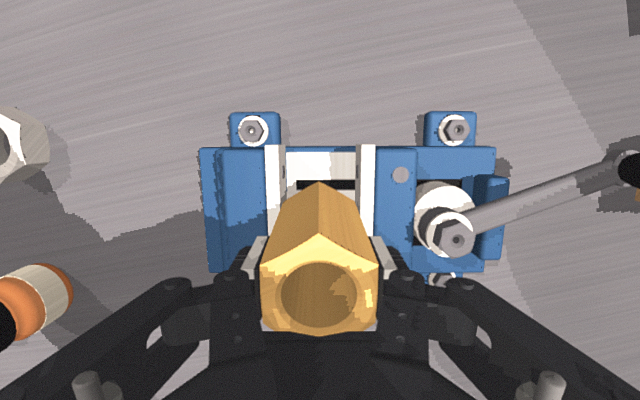

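```bash
python3 -m crank '[[[0,1,14,0,255]]]'; python3 st.py; python3 -m crank '[[[0,0.5,6,0,255]]]'; python3 st.py
```

```text
clock: 18.42
eef_pos: [0.5654, 0.1343, 0.0919]
tool_rot: [0.101, 0.994, -0.006, -0.038]
ft_force: [0.8, -0.6, -8.2]
grip_width: 0.045
[0.5654 0.1343 0.0919] [ 0.1012  0.9941 -0.0061 -0.0376] F [ 0.8 -0.6 -8.2] T [ 0.04 -0.28 -0.04] pitch 0.0751 g 0.045 18.425
clock: 18.55
eef_pos: [0.5637, 0.1344, 0.0841]
tool_rot: [0.101, 0.994, -0.007, -0.039]
ft_force: [-0.6, -0.2, -7.8]
grip_width: 0.0451
[0.5637 0.1344 0.0841] [ 0.1012  0.9941 -0.0067 -0.0392] F [-0.6 -0.2 -7.8] T [ 0.02 -0.13 -0.04] pitch 0.0785 g 0.0451 18.55
```

```bash
python3 -m crank '[[[0,0,2,0,255]]]'; python3 st.py; python3 snap.py w17;python3 chk.py w17 2>/dev/null | grep -e "edge" -e ing -e fix
```

```text
clock: 18.68
eef_pos: [0.5636, 0.1344, 0.0836]
tool_rot: [0.101, 0.994, -0.007, -0.039]
ft_force: [-3.9, -0.4, 12.2]
grip_width: 0.0456
[0.5636 0.1344 0.0836] [ 0.1012  0.9941 -0.0066 -0.0388] F [-3.9 -0.4 12.2] T [-0.3   1.02 -0.01] pitch 0.0776 g 0.0456 18.675
[0.56362189 0.13436317 0.08361797] [ 0.10121714  0.99408694 -0.0065588  -0.03877147] [0.22741343 0.55415517 0.07627066 1.1705597  0.01262131 0.4298622 ] 18.675
edge z 0.05 0.0015 -0.0319
edge z 0.07 0.0019 -0.0296
edge z 0.09 0.0023 -0.0275
edge z 0.11 0.0027 -0.0253
edge z 0.13 0.0026 -0.0219
edge z 0.15 -0.0011 -0.009
edge z 0.23 nan nan
fixed [-0.0301 -0.0262 -0.0221] 1231 [-0.05  0.05]
moving [0.0284 0.0323 0.0364] 1326 [-0.05   0.049]
```

View pics/w17.png

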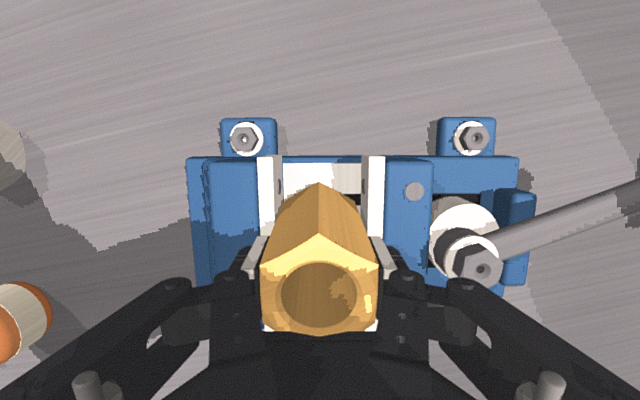

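The coupling touches the bed (about 20 N) with vy ≈ 2 mm, clear of both jaws. I release.

```bash
python3 -m crank '[[[0,0,0,0,130],[0,0,0,0,120],[0,0,0,0,60],[0,0,0,0,0],[0,0,0,0,0]]]'; python3 st.py; python3 snap.py w18;python3 chk.py w18 2>/dev/null | grep -e "edge" -e ing -e fix -e zmax
```

```text
clock: 19.35
eef_pos: [0.5681, 0.1354, 0.088]
tool_rot: [0.101, 0.994, -0.005, -0.033]
ft_force: [-0.1, -0.3, -0.2]
grip_width: 0.0854
[0.5681 0.1354 0.088 ] [ 0.1012  0.9943 -0.0046 -0.0332] F [-0.1 -0.3 -0.2] T [-0.02 -0.06 -0.01] pitch 0.0658 g 0.0854 19.35
[0.56814013 0.13536573 0.08803874] [ 0.10118788  0.99430247 -0.00463463 -0.03319849] [0.22732321 0.54966106 0.08200288 1.16898797 0.01265676 0.42974343] 19.35
brass zmax 0.12065696968269374
edge z 0.05 0.0018 -0.032
edge z 0.07 0.0017 -0.0319
edge z 0.09 0.0018 -0.0319
edge z 0.11 0.0019 -0.031
edge z 0.13 0.0021 -0.028
edge z 0.23 nan nan
fixed [-0.03   -0.0262 -0.0222] 1349 [-0.05   0.053]
moving [0.0284 0.0326 0.0363] 1739 [-0.05   0.053]
```

View pics/w18.png

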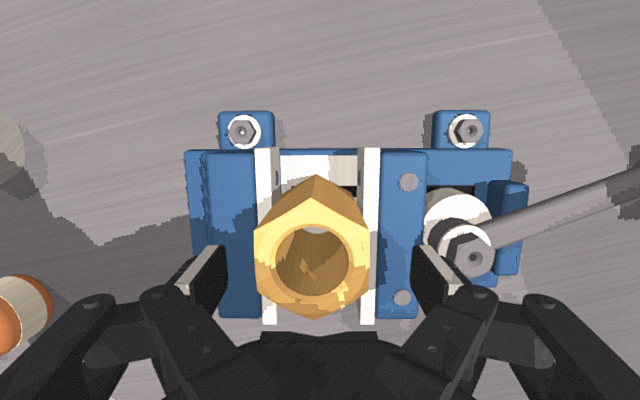

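The coupling stands upright in the jaws: rim at (311,262), top at 0.120 m, vy 1.8 mm, vx about -5.5 mm, moving jaw clear of it. I rise and go to the lever.

```bash
python3 -m crank '[[[0,0,-30,0,0],[0,0,-50,0,0],[0,0,-50,0,0],[0,0,-20,0,0],[10.5,46,0,0,0],[10.5,46,0,0,0],[10.5,46,0,0,0],[10.5,46,0,0,0],[0,0,0,10,0],[0,0,0,10,0],[0,0,0,10,0],[0,0,0,10,0]]]';python3 -m crank '[[[0,0,0,10,0],[0,0,0,0,0]]]'; python3 st.py; python3 snap.py w19
```

```text
clock: 20.9
eef_pos: [0.5761, 0.3315, 0.2463]
tool_rot: [0.446, 0.895, -0.013, -0.026]
ft_force: [-0.9, -0.7, -0.3]
grip_width: 0.0851
clock: 21.15
eef_pos: [0.5762, 0.3318, 0.2467]
tool_rot: [0.524, 0.852, -0.014, -0.025]
ft_force: [0.8, 0.4, 0.8]
grip_width: 0.0851
[0.5762 0.3318 0.2467] [ 0.5236  0.8515 -0.0145 -0.025 ] F [0.8 0.4 0.8] T [-0.04 -0.03 -0.05] pitch 0.0497 g 0.0851 21.15
[0.57619958 0.33177082 0.24666374] [ 0.52355112  0.85150496 -0.01448007 -0.02497706] [0.50899879 0.63775458 0.65282679 1.63556661 0.02942527 1.61080726] 21.15
```

View pics/w19.png

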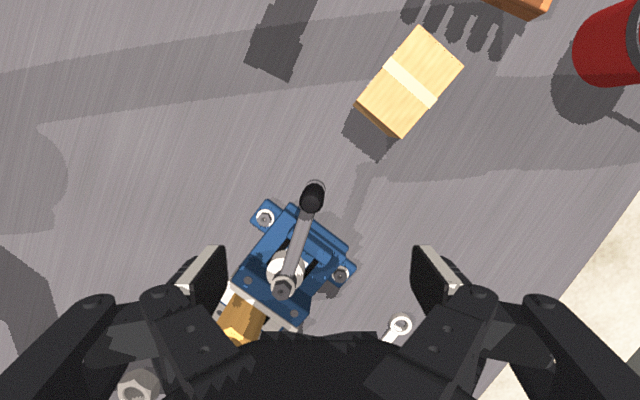

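```bash
python3 - <<'E'
from h import *
import pickle
from scipy.spatial.transform import Rotation as S
o,c=pickle.load(open("w19.pkl","rb"))
P=cloud(c,o);z=P[...,2]
m,ce,st=cc(((z>.128)&(z<.15)).astype(np.uint8),(290,170,335,230));k=P[m];print(st,"knob",k.mean(0))
kn=k.mean(0).copy();kn[2]=.10
R=S.from_quat(o["tool_rot"]).as_matrix();print("tool-frame offset to knob axis at z .10 (mm):",(R.T@(kn-o["eef_pos"])*1e3).round(1))
d=kn[:2]-np.array([.5819,.2092]);print("phi",np.degrees(np.arctan2(d[1],d[0])),np.hypot(*d))
E
```

```text
[299 190  24  24 433] knob [0.56595933 0.32488076 0.13407147]
tool-frame offset to knob axis at z .10 (mm): [ -5.5  -4.8 147. ]
phi 97.84587892380584 0.11677389805132023
```

```bash
python3 -m crank '[[[-5.5,-5,30,0,0],[0,0,35,0,0],[0,0,35,0,0],[0,0,20,0,0],[0,0,0,0,0]]]'; python3 st.py; python3 snap.py w20;python3 - <<'E'
import sys;sys.path.insert(0,'.')
from h import *
import pickle
from scipy.spatial.transform import Rotation as S
o,c=pickle.load(open("w20.pkl","rb"))
R=S.from_quat(o["tool_rot"]).as_matrix();print((R.T@(np.array([.566,.3245,.10])-o["eef_pos"])*1e3).round(1))
E
```

```text
clock: 21.82
eef_pos: [0.5682, 0.3249, 0.1254]
tool_rot: [0.517, 0.855, -0.012, -0.024]
ft_force: [-0.6, 0.1, -0.0]
grip_width: 0.0855
[0.5682 0.3249 0.1254] [ 0.5175  0.8553 -0.0125 -0.024 ] F [-0.6  0.1 -0. ] T [ 0.03 -0.03 -0.05] pitch 0.0455 g 0.0855 21.825
[0.56821908 0.32493656 0.12535757] [ 0.51748719  0.85526362 -0.01246702 -0.02399429] [0.50591952 0.64347823 0.34981282 1.32265399 0.02921582 1.59352031] 21.825
[-0.1 -1.  25.4]
```

View pics/w20.png

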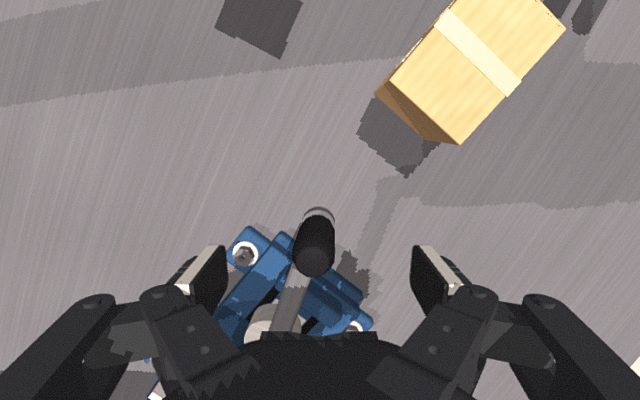

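```bash
python3 -m crank '[[[0,-1,15,0,0],[0,0,9,0,80],[0,0,0,0,160],[0,0,0,0,160]]]'; python3 st.py; python3 -m crank '[[[0,0,0,0,160]]]'; sed -i 's/\[0.580,0.210\]/[0.5819,0.2092]/' lev.py; python3 lev.py
```

```text
clock: 22.38
eef_pos: [0.5686, 0.3259, 0.1043]
tool_rot: [0.517, 0.856, -0.009, -0.022]
ft_force: [0.4, -0.3, -0.8]
grip_width: 0.033
[0.5686 0.3259 0.1043] [ 0.5169  0.8557 -0.0091 -0.0221] F [ 0.4 -0.3 -0.8] T [-0.04 -0.08 -0.02] pitch 0.0377 g 0.033 22.375
clock: 22.5
eef_pos: [0.5688, 0.3261, 0.1048]
tool_rot: [0.517, 0.856, -0.009, -0.022]
ft_force: [1.1, 0.5, 0.3]
grip_width: 0.0318
TCP r 0.1176 phi 96.4 toolx 117.7 z 0.1048 F [1.1 0.5 0.3] j6 1.59 22.5
```

```bash
python3 -m crank '[[[5,-15,1,0,160],[3,-16,1,0,160],[0,-16,1,0,160],[0,0,0,0,160]]]'; python3 lev.py; python3 snap.py w21
```

```text
clock: 23.0
eef_pos: [0.5266, 0.3153, 0.1062]
tool_rot: [0.516, 0.856, -0.002, -0.02]
ft_force: [0.2, 0.3, 0.6]
grip_width: 0.0317
TCP r 0.1196 phi 117.5 toolx 117.8 z 0.1062 F [0.2 0.3 0.6] j6 1.61 23.0
[0.52661699 0.31529113 0.10621508] [ 0.51622544  0.85621424 -0.00224095 -0.02008633] [0.5231618  0.55738473 0.14789092 1.18467329 0.03298723 1.6078983 ] 23.0
```

View pics/w21.png

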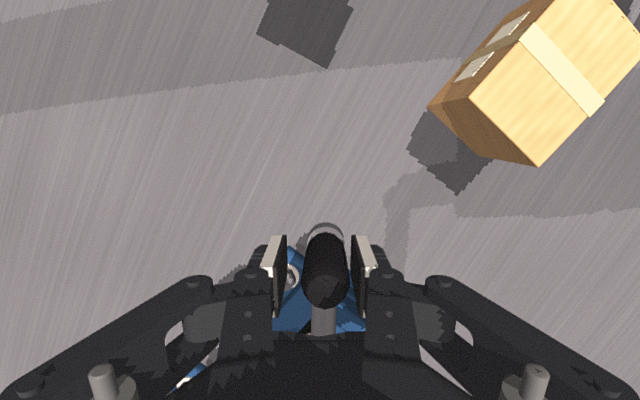

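```bash
python3 -m crank '[[[-2,-16,2,0,160],[-4,-15,2,0,160],[0,0,0,0,160]]]'; python3 lev.py;python3 -m crank '[[[-3,-9,1,0,160],[0,0,0,0,160]]]'; python3 lev.py
```

```text
clock: 23.42
eef_pos: [0.5066, 0.2989, 0.105]
tool_rot: [0.516, 0.856, 0.003, -0.018]
ft_force: [-0.3, 0.3, 0.3]
grip_width: 0.0319
TCP r 0.1171 phi 130.0 toolx 117.9 z 0.105 F [-0.3  0.3  0.3] j6 1.6 23.425
clock: 23.68
eef_pos: [0.5014, 0.2927, 0.1045]
tool_rot: [0.516, 0.856, 0.004, -0.018]
ft_force: [-0.7, -0.6, 0.3]
grip_width: 0.0319
TCP r 0.1159 phi 133.9 toolx 117.9 z 0.1045 F [-0.7 -0.6  0.3] j6 1.59 23.675
```

```bash
python3 -m crank '[[[-4,-9,1,0,160]]]'; python3 lev.py;python3 -m crank '[[[-4,-8,1,0,160]]]'; python3 lev.py;python3 -m crank '[[[-3,-6,0,0,160]]]'; python3 lev.py
```

```text
clock: 23.8
eef_pos: [0.4963, 0.2859, 0.1037]
tool_rot: [0.516, 0.857, 0.005, -0.018]
ft_force: [1.3, 3.5, 0.6]
grip_width: 0.0319
TCP r 0.1149 phi 138.2 toolx 117.9 z 0.1037 F [1.3 3.5 0.6] j6 1.59 23.8
clock: 23.92
eef_pos: [0.4913, 0.2788, 0.1028]
tool_rot: [0.516, 0.857, 0.006, -0.017]
ft_force: [1.3, 3.3, 0.8]
grip_width: 0.0318
TCP r 0.1142 phi 142.5 toolx 117.9 z 0.1028 F [1.3 3.3 0.8] j6 1.58 23.925
clock: 24.05
eef_pos: [0.4873, 0.2735, 0.1028]
tool_rot: [0.516, 0.857, 0.007, -0.018]
ft_force: [3.2, 7.1, -2.5]
grip_width: 0.0316
TCP r 0.1144 phi 145.8 toolx 117.9 z 0.1028 F [ 3.2  7.1 -2.5] j6 1.57 24.05
```

```bash
python3 -m crank '[[[-2,-3,0,0,160]]]'; python3 lev.py;python3 -m crank '[[[-2,-4,0,0,160]]]'; python3 lev.py
```

```text
clock: 24.18
eef_pos: [0.4862, 0.2716, 0.103]
tool_rot: [0.515, 0.857, 0.009, -0.018]
ft_force: [4.9, 8.0, -2.9]
grip_width: 0.0319
TCP r 0.1142 phi 146.9 toolx 117.9 z 0.103 F [ 4.9  8.  -2.9] j6 1.57 24.175
clock: 24.3
eef_pos: [0.4849, 0.27, 0.1029]
tool_rot: [0.515, 0.857, 0.012, -0.018]
ft_force: [6.4, 9.9, -6.2]
grip_width: 0.0314
TCP r 0.1145 phi 147.9 toolx 118.0 z 0.1029 F [ 6.4  9.9 -6.2] j6 1.57 24.3
```

```bash
python3 -m crank '[[[-2,-5,0,0,160]]]'; python3 lev.py; python3 -m crank '[[[1,3,0,0,160],[0,0,0,0,100],[0,0,0,0,0],[0,0,0,0,0]]]'; python3 lev.py; python3 snap.py w22
```

```text
clock: 24.42
eef_pos: [0.4835, 0.2683, 0.1029]
tool_rot: [0.514, 0.857, 0.015, -0.017]
ft_force: [8.8, 11.0, -9.5]
grip_width: 0.0318
TCP r 0.1148 phi 149.0 toolx 118.1 z 0.1029 F [ 8.8 11.  -9.5] j6 1.56 24.425
clock: 24.92
eef_pos: [0.4832, 0.2682, 0.1013]
tool_rot: [0.515, 0.857, 0.013, -0.018]
ft_force: [0.1, 0.1, -0.1]
grip_width: 0.0836
TCP r 0.115 phi 149.1 toolx 118.0 z 0.1013 F [ 0.1  0.1 -0.1] j6 1.56 24.925
[0.48320808 0.2682053  0.10130252] [ 0.5147098   0.85707822  0.01274741 -0.01811752] [ 0.48243786  0.42945066 -0.0782667   1.06017278  0.04421363  1.56413513] 24.925
```

View pics/w22.png

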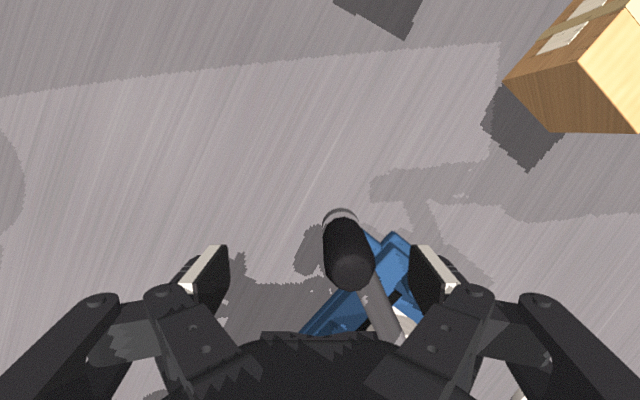

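```bash
python3 -m crank '[[[0,0,-30,0,0],[0,0,-40,0,0],[0,0,-40,0,0],[0,0,-40,0,0],[-40,4,0,0,0],[-40,4,0,0,0],[-40,4,0,0,0],[0,0,0,0,0]]]'; python3 snap.py w23; python3 hexm.py w23 150,100,480,400 0.12; python3 chk.py w23 2>/dev/null | grep -e edge -e ing -e fix -e zmax
```

```text
clock: 25.98
eef_pos: [0.5523, 0.1568, 0.2499]
tool_rot: [0.514, 0.857, 0.01, -0.019]
ft_force: [-1.3, -0.4, 0.1]
grip_width: 0.0856
[0.5522598  0.15682798 0.24992407] [ 0.51437831  0.85730861  0.00968837 -0.01852094] [0.25553521 0.39447353 0.26766905 1.45606873 0.04002549 1.33612072] 25.975
ctr [0.5599 0.1354] flat normal deg mod60 18.0 widths [0.0452 0.0471 0.0471] [ 290  194   52   54 1344] z 0.119
offset tool x,y mm -22.5 -3.4 tool y deg 28.07316060893426
brass zmax 0.12064831104075997
edge z 0.05 0.0018 -0.032
edge z 0.07 0.0027 -0.0316
edge z 0.09 0.0023 -0.0318
edge z 0.11 0.0024 -0.0305
edge z 0.13 0.0 -0.0282
fixed [-0.0302 -0.0258 -0.0221] 394 [-0.05   0.052]
moving [0.0239 0.028  0.032 ] 755 [-0.049  0.053]
```

View pics/w23.png

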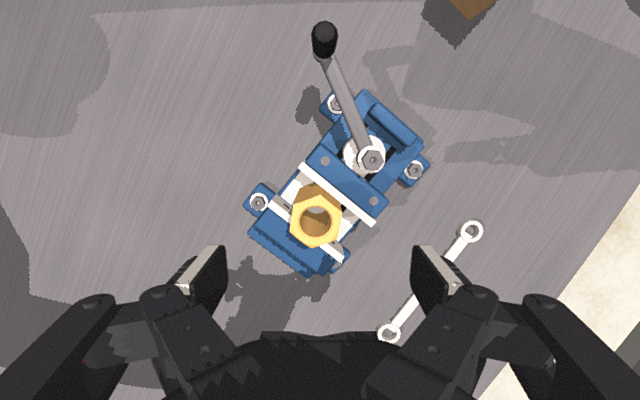

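```bash
python3 - <<'E'
import cv2
a=cv2.imread("pics/w23.png");cv2.imwrite("pics/w23c.png",cv2.resize(a[130:290,230:410],None,fx=3.5,fy=3.5,interpolation=cv2.INTER_CUBIC))
from workcell import bot
c=bot.camera("scene");cv2.imwrite("pics/scene2.png",c["img"])
E
```

```text
(no output)
```

View pics/w23c.png

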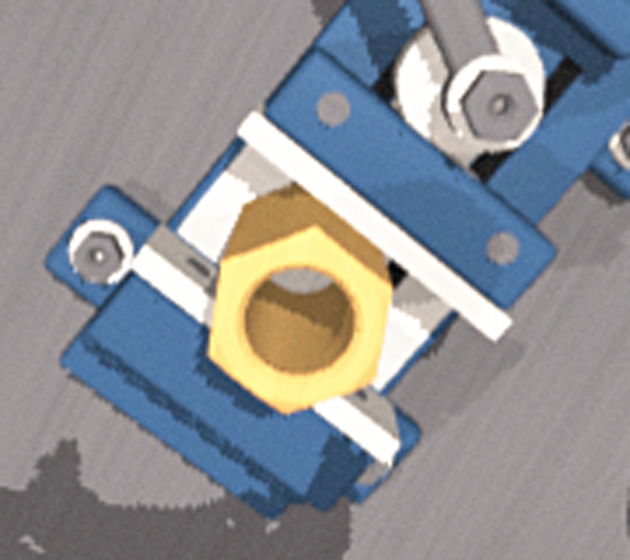

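View pics/scene2.png

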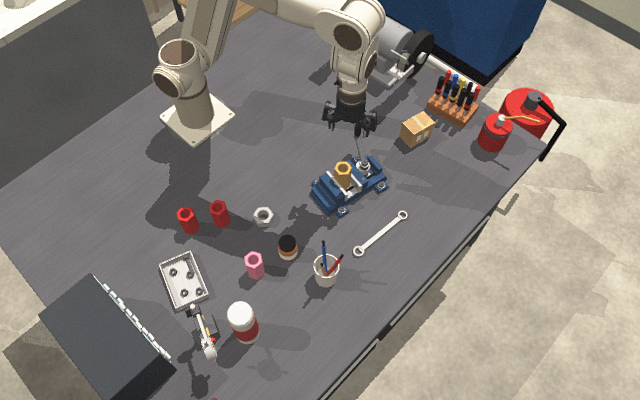

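The crop shows the coupling upright between both plates with its flats parallel to them, and the scene picture shows the bystanders where they were. I hand in.

```bash
python3 -c "
from workcell import bot
print(bot.job_done())"
```

```text
the job is handed in; nothing more can be done
None
```

I opened the cam lever, stood the brass coupling on the vise bed between the open jaws, and swung the lever back until the jaws clamped it. I then let go and handed the job in at about 26 s; the hand-in gives no verdict.

**Last checks**
- **Upright:** the coupling's top is at 0.120 m, as expected when it stands on the bed.
- **Position:** it sits about 7 mm from mid-jaw.
- **Flats:** they are square to the jaws within about 0.01 rad.
- **Jaw gap:** it measures 46 mm, the coupling's width across flats, so the jaws have closed on it.
- **Clamping:** the push on the lever peaked at about 14 N, and the robot now touches nothing. I could not measure the jaw force on the coupling directly.
- **Bystanders:** by eye, the last scene picture shows them where they were.

**Failed or disagreed**
- **First grasp:** it went about 16 mm off centre after a fast descent. I opened, recentred and gripped again; the coupling had moved less than 1 mm.
- **Tilt while carrying:** the tool tilted under the load, so the coupling touched the bed leaning about 0.1 rad along the jaws. It settled upright when released, before the jaws moved.
- **Sideways position:** the last picture puts the axis about 1.8 mm from where it should be across the jaws. The measured gap puts it about 0.8 mm off. Both are within the 3 mm allowed and near the 2 mm calibration error.

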